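Pull the stuck insert block with the threaded puller

TASK

Take the puller rod from the grey rack, thread it clockwise, with a light hand, all the way into the brass bush of the aluminium block in the incubator, and pull the block straight up out of its well. Stand the block gently and upright inside the steel tray, with the rod left threaded in it, and let go. Keep the gripper off the block itself, never force the thread, and leave the other things on the bench alone.

Things in the scene. Friction and masses are not known exactly. Their poses are not given: they have to be found in the camera images.
- rod: Steel puller rod, 104 mm long, 160 g, standing tip down in the middle hole of the grey rack, its flange (48 mm diameter, 42 to 46 mm above the tip) on the rack's top, so the tip is 8 mm above the bench. Origin at the centre of the tip, z up the rod. Nose tapered for the first 6 mm, then a 12 mm diameter shank up to 62 mm.
- rod_grip (a point): Centre of the rod's dark square grip (20 x 20 mm, from 62 to 104 mm above the tip), 84 mm above the tip. Its flats face the rod's x and y axes.
- rod_lugs (a point): Centre of the rod's two opposite thread lugs, 14 mm above the tip: one round cross bar 5 mm thick, 26 mm from end to end, lying along the rod's x axis. Axes as rod.
- block: Aluminium insert block 76 (x) x 60 (y) x 50 mm high, about 0.5 kg, six dark tube wells and a brass threaded bush in its top. Origin at the centre of its underside, z up. It stands in the incubator's well with 1 mm play each side, 2 mm proud of the incubator's top. Two spring clips hold it: about 10 to 20 N, weight included, lifts it.
- block_mouth (a point): Centre of the bush's mouth, level with the block's top; axes as the block. Bore 14.4 mm for the nose; across it an 7 mm wide slot for the lugs, roughly along the block's x, but the bush may sit turned up to 0.9 rad either way and this pose does not show it. Lugs off the slot rest on the brass face, tip 11.5 mm below the mouth; in the slot they drop until the tip is 20.5 mm below.
- block_thread (a point): Point on the bush's axis 10.5 mm below its mouth, where the lugs' centre lies when fully in. From the slot's floor the right-hand thread leads clockwise (from above): level for 15 deg, sinking 4 mm by 55 deg, level to a stop at 70 deg (1.2 rad); pull only beyond 60 deg. About 1.5 mm axial play: let the rod down as it turns. A wall stops counter-clockwise turning. Over 80 N on the rod harms it.
- bath: Block incubator, fixed to the bench, 170 (x) x 160 (y) x 60 mm high, white, with the block's well (78 x 62 mm, its floor 12 mm above the bench) in its middle. Origin at the centre of its underside; axes parallel to the block's.
- rack: Grey plastic tube rack, fixed, 150 (x) x 110 (y) x 50 mm high; the rod stands in its middle hole, 31 mm in diameter. The other holes are shallow marks. Origin at the centre of its underside.
- tray: Fixed steel tray, 150 (x) x 120 (y) mm outside, walls 3 mm thick, rim 14 mm and inner floor 3 mm above the bench. Origin at the centre of its underside.
- tray_in (a point): Centre of the tray's inner floor. Axes as the tray's.
- well_plate: White well plate 85 x 127 x 14 mm lying on the bench, origin at the centre of its underside. Leave alone.
- tip_box: Grey pipette-tip box 85 x 122 x 56 mm, origin at the centre of its underside. Leave alone.
- jar: Amber jar, 56 mm in diameter, 75 mm high, origin at the centre of its underside. Leave alone.
Not all that is in view belongs to the job. What is shaped like the rod but blue is not meant.

How it is judged (in metres and radians):
On the way, in this order (a step that is already met when the one before it is completed fails the run):
1. the rod is threaded in: its lugs have sunk down the bush's thread while the block sits in its well (z of rod_lugs in the frame of block_mouth below -0.0082 m and horizontal distance between rod_lugs and block_mouth below 0.004 m and z of block in the frame of bath below 0.017 m), for 0.2 s.
2. the block hangs on the rod, drawn straight up clear of its well (z of block in the frame of bath above 0.062 m and horizontal distance between block and bath below 0.03 m and z of rod_lugs in the frame of block_mouth below -0.007 m), for 0.1 s.
At the end, for the whole second after the job is handed in: The block stands flat on the tray's inner floor (within 3 mm in height, upright within 3 degrees, inside the rim), at rest; the rod is still threaded in it (lugs at least 7.8 mm below the mouth) and at rest (z of block in the frame of tray_in between -0.003 and 0.003 m and x of block in the frame of tray_in between -0.045 and 0.045 m and y of block in the frame of tray_in between -0.04 and 0.04 m and angle between block's own z axis and vertical below 0.05 rad and linear speed of block below 0.02 m/s and linear speed of rod below 0.05 m/s and z of rod_lugs in the frame of block_mouth below -0.0078 m and horizontal distance between rod_lugs and block_mouth below 0.006 m); the robot touches nothing.
It fails at once if the thread is forced (over 80 N between rod and block) (contact force between rod and block above 80 N).
It fails at once if the gripper touches the block (contact force between the fingers and block above 1 N).
It fails at once if the block is tipped (angle between block's own z axis and vertical above 0.3 rad).
It fails at once if the block is dropped or banged into the tray (contact force between block and tray above 60 N).
It fails at once if the well plate, the tip box or the jar is moved by more than 20 mm (distance of any of well_plate, tip_box, jar from where it was at the start of the episode above 0.02 m).
It also fails if it takes over 72 s, if anything falls off the work surface, if the arm or the gripper's body presses on something with over 40 N, if the wrist force passes 120 N, or if a joint passes its speed limit or range.

ROBOT

A 6-joint arm with a two-finger parallel gripper is mounted at the origin on the work surface. World frame = base frame: x ahead of the robot, y to its left, z up, the work surface at z = 0. Lengths are in mm, angles in rad, forces in N, time in s.
With the tool pointing down it reaches from about 275 to 1000 mm from the base axis. Payload 8.4 kg.
Tool frame: the origin (TCP) lies on the centre line of the jaws, within the pads' length; the fingertips stand 22 mm ahead of it and the grasp point (between the pads) lies 3 mm ahead of it; z points along the fingers, x is the direction in which the jaws open and shut, and the axes are right-handed (so a half turn about z gives the same grasp; the last joint's range is limited). The gripper opens to 85 mm and grips with 20 to 120 N. Pads are 22 mm wide; open, the fingers measure 114 mm over their backs; the gripper's body (76 mm by 85 mm) begins 54 mm behind the grasp point. The pads swing forward as they close: fully open they stand 13 mm farther back than shut.
Start: joints at [-1.218, 0.353, 1.633, -0, 1.155, -0.002], TCP at [217.125, -586.076, 253.281] pointing down, gripper open.
Joint ranges: [-2.63, 2.63], [-0.92, 2.1], [0.06, 2.66], [-1.3, 4.44], [0, 2.69], [-3.02, 3.02]. Speed limits (rad/s): [2.22, 2.22, 2.79, 3.14, 3.14, 3.14].

INTERFACE

Orientations are given as [roll, pitch, yaw] about the fixed x, y, z axes, in that order (R = Rz(yaw) Ry(pitch) Rx(roll)).
In Python, from rig import status, viewer, job gives the robot as it stands.
- The arm moves only by the tool send_rows, never from a script. Its argument "plan" is a list of rows, each a list of 3 entries, a list of its own where there are three numbers: the shift along the tool's x, y, z in m, then the turn, a rotation vector about the tool's x, y, z in rad, then the opening, from -1 (shut) to 1 (fully open). In form: [[[x, y, z], [rx, ry, rz], jaw], ...]. A call has exactly 5 rows; each row is the pose to reach, as a shift and turn from the pose measured when the call began, along the tool's axes at that moment; what a row does not reach only later rows make up. A row lasts 1/12 s, in which the tool goes at most 41.7 mm and 7.16 degrees, less where a joint would pass 70% of its speed; a pose out of reach is approached as far as the arm can. A call with a gripper value outside its range is refused whole. The fingers move at their own pace and stop on an object; "squeeze" is the grip in N (left out, the last holds). Time passes only in rows, so rows that repeat a pose let the fingers close, or fill a call up. It gives the time, the measured TCP pose, the force and the opening at its end, in the units of the state.
- status.sense(): the state, without advancing time (a new reading comes with each control period).
- viewer.grab_frame(name): name is "scene" or "side" or "wrist"; returns the picture (480x640x3 uint8, red, green, blue); there is no depth.
- viewer.camera_params(name): a dict with "intrinsics" (3x3 intrinsics, pixels), "dist_coeffs" ([k1, k2, p1, p2, k3] as OpenCV has them; the pictures are not rectified), "xyz" and "orientation" of the camera in the world. Camera axes: x right, y down, z forward; pixel columns grow to the right and rows downward; lengths in mm; the calibration is good to about 2 mm. A picture is of the moment at which its call begins: read the wrist's pose just before it. camera_params takes no time and is no camera call; for the wrist camera it gives the pose at the moment of the call.
- job.sign_off(): hands the job in, once; it reports no verdict.
Trained networks look in the newest picture that a camera, given by its name, has taken for a name from the list of things; names that differ only in an ending like _2 or _b are one class to them, and where a whole thing is asked for, a point or a joint stands for the part that bears it (a point fixed in the world has none). Each returns a list of dicts, best first, with "p" (0 to 1); they miss things now and then, are a little off and sometimes report something else, mostly with a low value. They report only what shows in the picture. A call takes as long as a camera call. They do not tell look-alikes from the thing itself.
- viewer.cut_out(label, camera): "mask" (480x640 bool, what is visible of it) and "extent" ([left, top, width, height] in pixels, round what is visible of it).
The state is a dict: "clock": time; "qpos": joint angles; "qvel": joint speeds; "joint_efforts": joint torques, N m; "eef_pos": TCP position; "tcp_rot": TCP orientation; "contact_force": force on the tool from outside, world axes, zero at the start; "wrist_torque": the same for the moment, N m; "opening": opening from 0.0 (shut) to 1.0 (fully open).
Only numpy, scipy, OpenCV 4.12 (cv2) and the standard library are available. Lean on these libraries where they do the work, as an engineer would, in place of code of your own. Each camera call takes 0.05 s, during which the arm holds its last target.

## Working session

There is one attempt and no reset: what is moved stays moved. The work goes in short steps, Python scripts to look and compute and a tool call to move; the robot and the scene stay as the last step left them, time stands still between calls to the robot, and variables do not carry over. Pictures are saved under pics/ and viewed, and the job is handed in when it is done.

Besides the shell and the picture viewer there is one more tool, called after "Request:" by a JSON object that holds its "method" and its "body", one argument or row to a line. send_rows: Moves the arm, as the interface text tells. Its arguments: {"type":"object","properties":{"plan":{"type":"array"},"squeeze":{"type":"number"}},"required":["plan"]}

```bash
ls; mkdir -p pics; python3 - <<'E'
from rig import status, viewer
import cv2, numpy as np
print(status.sense())
for n in ("scene","side","wrist"):
    im=viewer.grab_frame(n); cv2.imwrite(f"pics/{n}0.png",im[:,:,::-1]); print(n,viewer.camera_params(n))
E
```

```text
pics
{'clock': 0.0, 'qpos': array([-1.21841887e+00,  3.53651694e-01,  1.63412884e+00, -1.24274448e-06,
        1.15521425e+00, -2.37778706e-03]), 'qvel': array([ 9.57305416e-04,  1.63910576e-03, -9.97813563e-05,  1.78015240e-03,
        9.44413129e-04, -2.06475018e-03]), 'joint_efforts': array([-1.56896469e-03, -6.05253053e+01, -3.42063081e+01, -1.67564081e-04,
        9.37186182e-03, -5.35036463e-06]), 'eef_pos': array([ 216.95883844, -585.65770326,  252.56171768]), 'tcp_rot': array([-3.14159046e+00,  1.40212977e-03, -1.21604058e+00]), 'contact_force': array([ 0.81745637,  0.46061595, -0.02551302]), 'wrist_torque': array([ 0.05271063, -0.0071166 , -0.05196133]), 'opening': 1.0030608967507697}
scene {'intrinsics': array([[467.1639125 ,   0.        , 317.03047359],
       [  0.        , 467.1639125 , 233.6388855 ],
       [  0.        ,   0.        ,   1.        ]]), 'dist_coeffs': array([-0.1215471,  0.       ,  0.       ,  0.       ,  0.       ]), 'xyz': array([1096.88071124,    9.1300709 ,  763.05653382]), 'orientation': array([-2.50967476, -0.01398488,  1.5098233 ])}
side {'intrinsics': array([[614.25629028,   0.        , 315.59375988],
       [  0.        , 614.25629028, 250.04345634],
       [  0.        ,   0.        ,   1.        ]]), 'dist_coeffs': array([-0.06359193,  0.        ,  0.        ,  0.        ,  0.        ]), 'xyz': array([ 233.90079876, 1053.00592387, 1104.23029646]), 'orientation': array([-2.34510161,  0.00857968, -2.79125505])}
wrist {'intrinsics': array([[341.63860447,   0.        , 319.20738514],
       [  0.        , 341.63860447, 239.95282563],
       [  0.        ,   0.        ,   1.        ]]), 'dist_coeffs': array([-0.03183069,  0.        ,  0.        ,  0.        ,  0.        ]), 'xyz': array([ 277.8872415 , -564.14694494,  374.26845761]), 'orientation': array([ 2.88025911e+00,  5.80548198e-04, -1.21562354e+00])}
```

View pics/scene0.png

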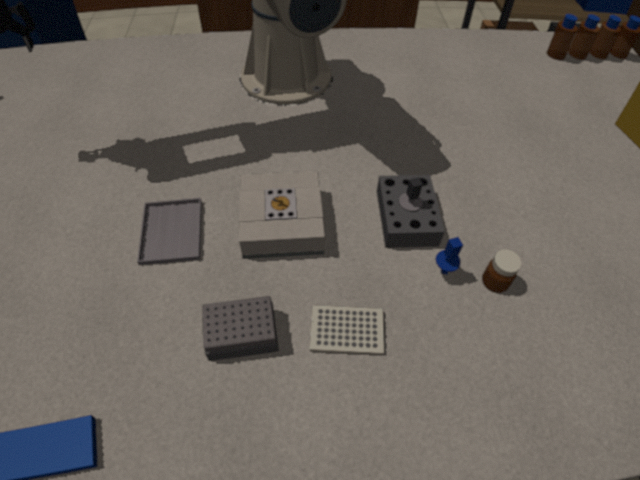

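View pics/side0.png

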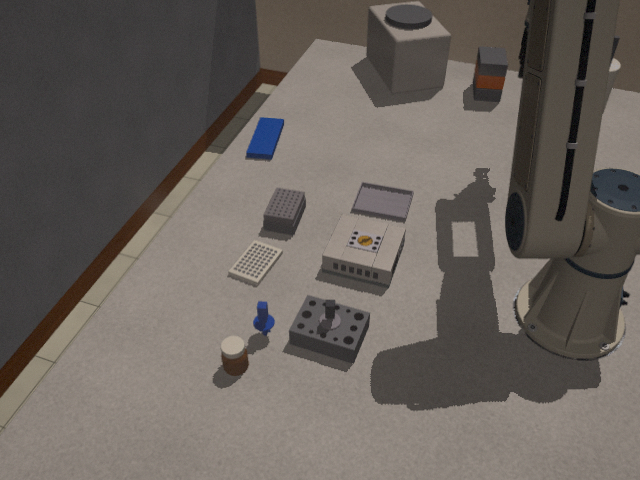

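View pics/wrist0.png

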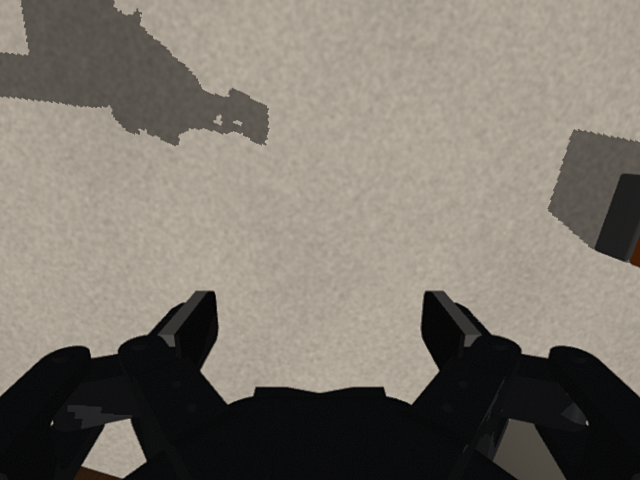

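The scene view shows the dark rod in the grey rack at about (415,195). Its blue look-alike stands on the bench at (449,255). The incubator with the brass bush is at (281,203) and the tray at (172,231).

```bash
cat > h.py <<'E'
from rig import status, viewer
import cv2, numpy as np
from scipy.spatial.transform import Rotation as R
def cam(n):
    c=viewer.camera_params(n); return c['intrinsics'],c['dist_coeffs'],np.array(c['xyz']),R.from_euler('xyz',c['orientation']).as_matrix()
def ray(c,uv):
    p=cv2.undistortPoints(np.array(uv,float).reshape(-1,1,2),c[0],c[1]).reshape(-1,2)
    return (c[3]@np.c_[p,np.ones(len(p))].T).T
def onz(c,uv,z):
    d=ray(c,uv); return c[2]+d*((z-c[2][2])/d[:,2])[:,None]
def proj(c,P):
    Rc=c[3].T; t=-Rc@c[2]
    return cv2.projectPoints(np.array(P,float).reshape(-1,3),cv2.Rodrigues(Rc)[0],t,c[0],c[1])[0].reshape(-1,2)
def tri(cams,uvs):
    A=np.zeros((3,3));b=np.zeros(3)
    for c,uv in zip(cams,uvs):
        d=ray(c,[uv])[0]; d/=np.linalg.norm(d); M=np.eye(3)-np.outer(d,d); A+=M;b+=M@c[2]
    return np.linalg.solve(A,b)
def tool():
    s=status.sense(); return np.array(s['eef_pos']),R.from_euler('xyz',s['tcp_rot']),s
def delta(P,yaw):
    """shift (m) and rotvec in tool axes to reach TCP position P mm pointing down w/ yaw"""
    p,r,s=tool(); Rt=R.from_euler('xyz',[np.pi,0,yaw])
    return np.round(r.inv().apply(np.array(P)-p)/1000,4), np.round((r.inv()*Rt).as_rotvec(),4)
E
python3 - <<'E'
from h import *
for n in ("scene","side"):
    im=viewer.grab_frame(n); c=cam(n)
    for l in ("rod","rod_grip","block","bath","rack","tray","block_mouth"):
        for d in viewer.cut_out(l,n)[:3]:
            m=d['mask'].astype(np.uint8)
            ys,xs=np.nonzero(m); u=(xs.mean(),ys.mean())
            z={'rod':60,'rod_grip':80,'block':62,'bath':60,'rack':50,'tray':5,'block_mouth':62}[l]
            print(n,l,round(d['p'],2),d['extent'],np.round(u,1),np.round(onz(c,[u],z)[0],1))
    x,y={'scene':(281,203),'side':(330,320)}[n]
    cv2.imwrite(f"pics/{n}_z.png",cv2.resize(im[140:290,200:480] if n=='scene' else im[200:380,200:440],None,fx=2.8,fy=2.8,interpolation=cv2.INTER_CUBIC)[:,:,::-1])
E
```

```text
scene rod 0.92 [397.0, 176.1, 25.7, 35.0] [411.8 195.4] [498.6 245.7  60. ]
scene rod 0.66 [436.6, 238.0, 24.5, 38.8] [449.4 256.1] [646.9 289.   60. ]
scene rod_grip 0.77 [398.8, 175.0, 19.8, 36.3] [412.1 195.6] [516.2 239.5  80. ]
scene rod_grip 0.6 [436.3, 238.4, 31.8, 35.3] [449.8 256. ] [659.5 281.7  80. ]
scene bath 0.64 [238.6, 171.5, 87.5, 89.2] [280.7 216.6] [539.7 -16.7  60. ]
scene rack 0.89 [373.9, 176.2, 69.3, 73.3] [407.9 213.8] [537.1 232.6  50. ]
scene rack 0.45 [237.1, 169.4, 89.5, 90.4] [280.8 216.6] [531.9 -16.9  50. ]
scene tray 0.89 [134.6, 196.9, 63.7, 69.0] [169.9 231.8] [ 523.8 -244.7    5. ]
scene tray 0.55 [310.2, 305.4, 74.1, 52.9] [346.9 330. ] [755.8  93.2   5. ]
scene block_mouth 0.73 [266.1, 189.0, 32.8, 29.5] [280.5 204. ] [510.  -16.5  62. ]
scene block_mouth 0.67 [136.5, 200.1, 63.7, 63.2] [170. 232.] [ 567.4 -225.2   62. ]
side rod 0.66 [319.9, 299.5, 18.9, 31.5] [329.6 315.7] [509.2 236.3  60. ]
side rod 0.63 [253.6, 300.7, 23.9, 33.6] [262.8 317.3] [645.5 289.8  60. ]
side rod_grip 0.81 [319.4, 298.6, 21.2, 28.2] [329.5 316.7] [503.2 254.7  80. ]
side rod_grip 0.72 [252.8, 301.3, 23.2, 35.4] [262.9 318.2] [636.2 306.8  80. ]
side block 0.84 [345.6, 226.7, 36.5, 25.8] [364.8 241.3] [504.5 -14.4  62. ]
side bath 0.61 [322.0, 215.9, 82.8, 72.4] [363.2 252.1] [497.7  21.4  60. ]
side rack 0.7 [290.9, 297.1, 79.6, 65.8] [329.3 330.1] [499.1 266.8  50. ]
side tray 0.69 [352.0, 181.6, 63.1, 43.1] [383.3 201.9] [ 516.8 -242.6    5. ]
side block_mouth 0.83 [349.3, 234.0, 33.4, 18.8] [364.6 241.3] [505. -14.  62.]
```

View pics/scene_z.png

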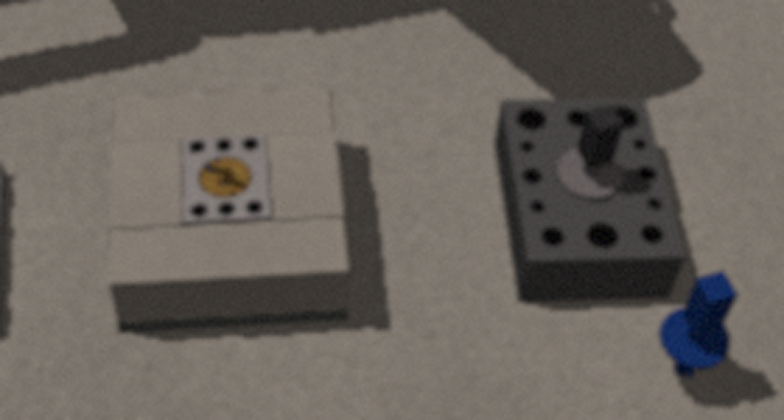

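View pics/side_z.png

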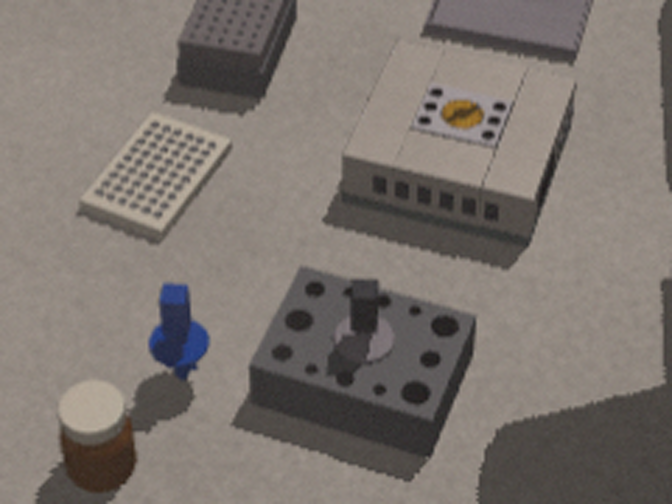

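```bash
cat >> h.py <<'E'
def lookpose(T,yaw,ztcp,uv=(320,240)):
    """TCP pos so that world point T appears at uv in wrist camera with tool down at yaw"""
    p,r,s=tool(); c=cam("wrist")
    off=r.inv().apply(c[2]-p); Rtc=r.as_matrix().T@c[3]
    Rt=R.from_euler('xyz',[np.pi,0,yaw]).as_matrix()
    c2=(c[0],c[1],Rt@off,Rt@Rtc)
    d=ray(c2,[uv])[0]; camz=ztcp+c2[2][2]
    cp=T+d*((camz-T[2])/d[2]); return cp-c2[2]
E
python3 - <<'E'
from h import *
p,r,s=tool(); c=cam("wrist"); print(r.inv().apply(c[2]-p)); print(R.from_matrix(r.as_matrix().T@c[3]).as_rotvec())
for nm,T in (("rod",[508,243,90]),("bush",[507,-15,62])):
  for yaw in (-1.57,0,1.57):
    P=lookpose(np.array(T),yaw,220); print(nm,yaw,P,delta(P,yaw))
E
```

```text
[   0.74656587  -64.59007341 -121.51812738]
[-0.26135419  0.00046191 -0.00034824]
rod -1.57 [510.71984593 244.48349398 220.        ] (array([-0.6769, -0.5638,  0.0333]), array([-0.00e+00, -1.00e-04,  3.54e-01]))
rod 0 [506.51867238 245.72102642 220.        ] (array([-0.6795, -0.5603,  0.0333]), array([ 0.000e+00, -1.000e-04, -1.216e+00]))
rod 1.57 [505.27779483 241.52083967 220.        ] (array([-0.676 , -0.5577,  0.0333]), array([ 1.000e-04, -0.000e+00, -2.786e+00]))
bush -1.57 [517.21311822 -13.4287423  220.        ] (array([-0.4328, -0.4803,  0.0333]), array([-0.00e+00, -1.00e-04,  3.54e-01]))
bush 0 [505.43687577  -4.78563378 220.        ] (array([-0.445 , -0.4723,  0.0333]), array([ 0.000e+00, -1.000e-04, -1.216e+00]))
bush 1.57 [496.78439226 -16.55498976 220.        ] (array([-0.4369, -0.4601,  0.0333]), array([ 1.000e-04, -0.000e+00, -2.786e+00]))
```

Request:
{"method": "send_rows", "body": {
  "plan": [
    [[-0.445,-0.472,0.0],[0,0,-1.216],1],
    [[-0.445,-0.472,0.0],[0,0,-1.216],1],
    [[-0.445,-0.472,0.0],[0,0,-1.216],1],
    [[-0.445,-0.472,0.0],[0,0,-1.216],1],
    [[-0.445,-0.472,0.0],[0,0,-1.216],1]
  ]
}}

```text
clock: 1.37
eef_pos: [310.0, -397.7, 253.3]
tcp_rot: [-3.142, -0.0, -0.585]
contact_force: [1.9, 0.3, 0.6]
opening: 1.002
```

```bash
python3 - <<'E'
from h import *
P=lookpose(np.array([507,-15,62]),0,220); print(P,delta(P,0))
E
```

```text
[505.94369208  -4.36451691 220.        ] (array([-0.054 , -0.4361,  0.0333]), array([ 1.000e-04, -3.000e-04, -5.855e-01]))
```

Request:
{"method": "send_rows", "body": {
  "plan": [
    [[-0.054,-0.436,0.033],[0,0,-0.5855],1],
    [[-0.054,-0.436,0.033],[0,0,-0.5855],1],
    [[-0.054,-0.436,0.033],[0,0,-0.5855],1],
    [[-0.054,-0.436,0.033],[0,0,-0.5855],1],
    [[-0.054,-0.436,0.033],[0,0,-0.5855],1]
  ]
}}

```text
clock: 1.78
eef_pos: [402.6, -211.6, 238.0]
tcp_rot: [3.141, -0.001, 0.006]
contact_force: [1.6, -0.4, 0.7]
opening: 0.998
```

```bash
python3 - <<'E'
from h import *
P=lookpose(np.array([507,-15,62]),0,220); print(P,delta(P,0))
E
```

```text
[506.58717215  -4.35940046 220.        ] (array([ 0.1053, -0.2066,  0.018 ]), array([ 0.0006, -0.0011,  0.0063]))
```

Request:
{"method": "send_rows", "body": {
  "plan": [
    [[0.105,-0.207,0.018],[0,0,0.006],1],
    [[0.105,-0.207,0.018],[0,0,0.006],1],
    [[0.105,-0.207,0.018],[0,0,0.006],1],
    [[0.105,-0.207,0.018],[0,0,0.006],1],
    [[0.105,-0.207,0.018],[0,0,0.006],1]
  ]
}}

```text
clock: 2.2
eef_pos: [495.3, -25.3, 222.1]
tcp_rot: [3.141, -0.002, 0.001]
contact_force: [1.3, -0.3, -0.1]
opening: 1.001
```

Request:
{"method": "send_rows", "body": {
  "plan": [
    [[0.005,-0.02,0],[0,0,0],1],
    [[0.005,-0.02,0],[0,0,0],1],
    [[0.005,-0.02,0],[0,0,0],1],
    [[0.005,-0.02,0],[0,0,0],1],
    [[0.005,-0.02,0],[0,0,0],1]
  ]
}}

```text
clock: 2.62
eef_pos: [499.9, -6.2, 222.2]
tcp_rot: [3.141, -0.002, -0.0]
contact_force: [-0.2, 0.6, -0.4]
opening: 0.995
```

```bash
python3 - <<'E'
from h import *
im=viewer.grab_frame("wrist"); cv2.imwrite("pics/w1.png",im[:,:,::-1])
c=cam("wrist"); np.savez("pics/w1.npz",im=im,K=c[0],D=c[1],t=c[2],R=c[3]); print(tool()[0])
cv2.imwrite("pics/w1z.png",cv2.resize(im[150:330,220:420],None,fx=3.3,fy=3.3,interpolation=cv2.INTER_CUBIC)[:,:,::-1])
E
```

```text
[499.95130259  -6.29823354 222.19034132]
```

View pics/w1.png

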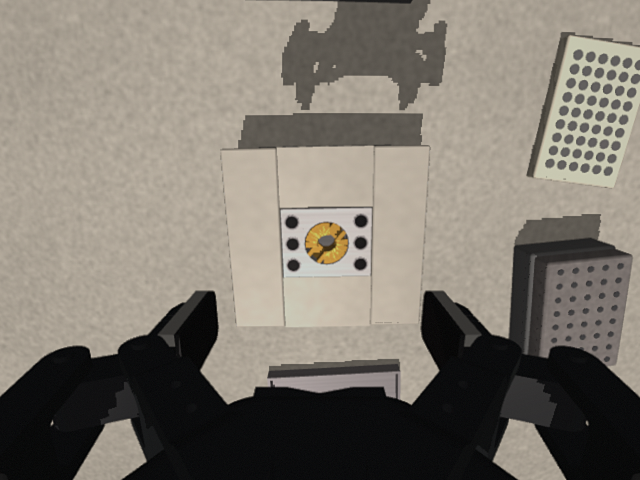

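View pics/w1z.png

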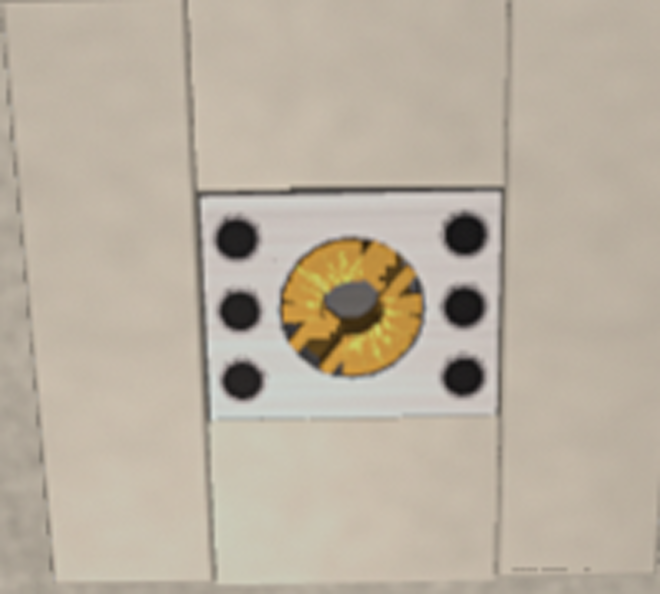

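The slot in the bush runs from upper right to lower left, through the mouth at about (327,242) in the wrist image. I'll rectify the view to measure its angle.

```bash
cat >> h.py <<'E'
def rectify(im,c,cx,cy,z,half,ppm):
    n=int(2*half*ppm); g=(np.arange(n)+.5)/ppm-half
    X,Y=np.meshgrid(cx+g,cy-g); P=np.stack([X,Y,np.full_like(X,z)],-1).reshape(-1,3)
    m=proj(c,P).reshape(n,n,2).astype(np.float32)
    return cv2.remap(im,m,None,cv2.INTER_CUBIC)
E
python3 - <<'E'
from h import *
z=np.load("pics/w1.npz"); c=(z['K'],z['D'],z['t'],z['R']); im=z['im']
P=onz(c,[[327,242]],62)[0]; print(P)
o=rectify(im,c,507,-15,62,45,6.6); cv2.imwrite("pics/r1.png",o[:,:,::-1])
# block outline: white region
hsv=cv2.cvtColor(o,cv2.COLOR_RGB2HSV)
br=((hsv[...,1]>110)&(hsv[...,2]>90)).astype(np.uint8)
n,l,s,ce=cv2.connectedComponentsWithStats(cv2.morphologyEx(br,cv2.MORPH_CLOSE,np.ones((25,25),np.uint8)))
i=1+s[1:,4].argmax(); cen=ce[i]; print(s[i],"brass centre",507-45+cen[0]/6.6,-15+45-cen[1]/6.6)
E
```

```text
[506.66975761 -19.46555967  62.        ]
[  170   211   240   242 38280] brass centre 505.9015863968842 -20.16858633355499
```

View pics/r1.png

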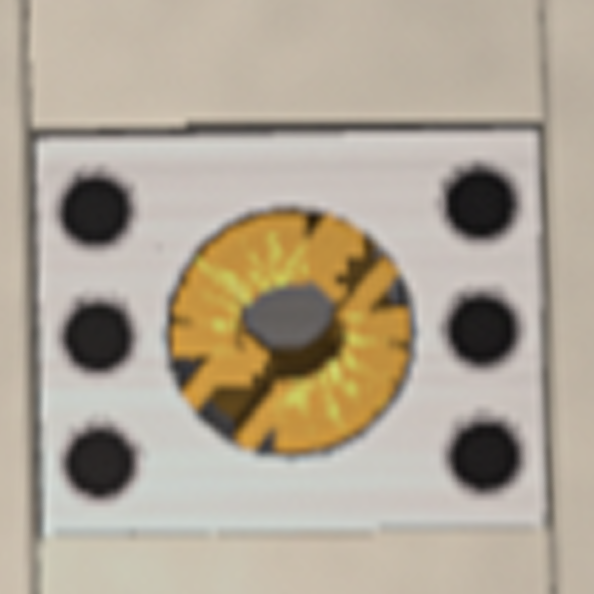

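```bash
python3 - <<'E'
from h import *
P=lookpose(np.array([506,-19,62]),1.5708,170); print(P,delta(P,1.5708))
P=lookpose(np.array([506,-19,62]),-1.5708,170); print(P,delta(P,-1.5708))
E
```

```text
[508.76239183 -19.28888165 170.        ] (array([0.0087, 0.0129, 0.0522]), array([ 2.2000e-03, -7.0000e-04, -1.5717e+00]))
[503.23761029 -18.71109806 170.        ] (array([0.0032, 0.0124, 0.0522]), array([-7.0000e-04, -2.2000e-03,  1.5699e+00]))
```

Request:
{"method": "send_rows", "body": {
  "plan": [
    [[0.009,0.013,0.052],[0.002,0,-1.57],1],
    [[0.009,0.013,0.052],[0.002,0,-1.57],1],
    [[0.009,0.013,0.052],[0.002,0,-1.57],1],
    [[0.009,0.013,0.052],[0.002,0,-1.57],1],
    [[0.009,0.013,0.052],[0.002,0,-1.57],1]
  ]
}}

```text
clock: 3.08
eef_pos: [508.6, -20.6, 169.9]
tcp_rot: [3.141, -0.001, 0.63]
contact_force: [0.3, -0.3, -0.1]
opening: 1.0
```

Request:
{"method": "send_rows", "body": {
  "plan": [
    [[0,0,0],[0,0,-0.95],1],
    [[0,0,0],[0,0,-0.95],1],
    [[0,0,0],[0,0,-0.95],1],
    [[0,0,0],[0,0,-0.95],1],
    [[0,0,0],[0,0,-0.95],1]
  ]
}}

```text
clock: 3.5
eef_pos: [508.4, -21.8, 170.1]
tcp_rot: [3.14, -0.0, 1.255]
contact_force: [0.4, -0.3, 0.0]
opening: 0.999
```

```bash
python3 - <<'E'
from h import *
print(tool()[0]); print(delta([508.8,-19.3,170],1.5708))
E
```

```text
[508.41442724 -21.79759173 170.06554034]
(array([ 0.0025, -0.0004,  0.0001]), array([ 1.30e-03, -1.00e-04, -3.16e-01]))
```

Request:
{"method": "send_rows", "body": {
  "plan": [
    [[0.0025,0,0],[0.001,0,-0.316],1],
    [[0.0025,0,0],[0.001,0,-0.316],1],
    [[0.0025,0,0],[0.001,0,-0.316],1],
    [[0.0025,0,0],[0.001,0,-0.316],1],
    [[0.0025,0,0],[0.001,0,-0.316],1]
  ]
}}

```text
clock: 3.92
eef_pos: [509.1, -20.3, 170.2]
tcp_rot: [3.141, 0.0, 1.567]
contact_force: [0.2, 0.9, -0.5]
opening: 1.004
```

```bash
cat >> h.py <<'E'
def snap(name):
    c=cam("wrist"); im=viewer.grab_frame("wrist"); np.savez(f"pics/{name}.npz",im=im,K=c[0],D=c[1],t=c[2],R=c[3]); cv2.imwrite(f"pics/{name}.png",im[:,:,::-1]); return im,c
def brass(im,c,cx=506,cy=-19,half=30,ppm=10,z=62):
    o=rectify(im,c,cx,cy,z,half,ppm); hsv=cv2.cvtColor(o,cv2.COLOR_RGB2HSV)
    br=((hsv[...,1]>110)&(hsv[...,2]>60)).astype(np.uint8)
    cn,_=cv2.findContours(br,cv2.RETR_EXTERNAL,cv2.CHAIN_APPROX_NONE); pts=np.vstack([k for k in cn if len(k)>60])
    h=cv2.convexHull(pts); (x,y),r=cv2.minEnclosingCircle(h); e=cv2.fitEllipse(h)
    w=lambda x,y:(round(cx-half+x/ppm,2),round(cy+half-y/ppm,2))
    return o,w(x,y),r/ppm,w(*e[0]),e[1]
E
python3 - <<'E'
from h import *
im,c=snap("w2"); print(tool()[0],tool()[2]['tcp_rot'])
o,*q=brass(im,c); print(q); cv2.imwrite("pics/r2.png",o[:,:,::-1])
z=np.load("pics/w1.npz"); print(brass(z['im'],(z['K'],z['D'],z['t'],z['R']))[1:])
print(delta([503.2,-18.7,170],-1.5708))
E
```

```text
[509.08255956 -20.12130881 170.198616  ] [3.14111315e+00 1.40564016e-05 1.56686752e+00]
[(506.0, -19.75), 18.85637512207031, (505.99, -19.86), (365.89178466796875, 373.3465576171875)]
((505.91, -20.33), 18.65474853515625, (505.91, -20.27), (364.8493957519531, 370.7689514160156))
(array([ 0.0014, -0.0059,  0.0002]), array([ 0.0000e+00, -8.0000e-04,  3.1377e+00]))
```

View pics/r2.png

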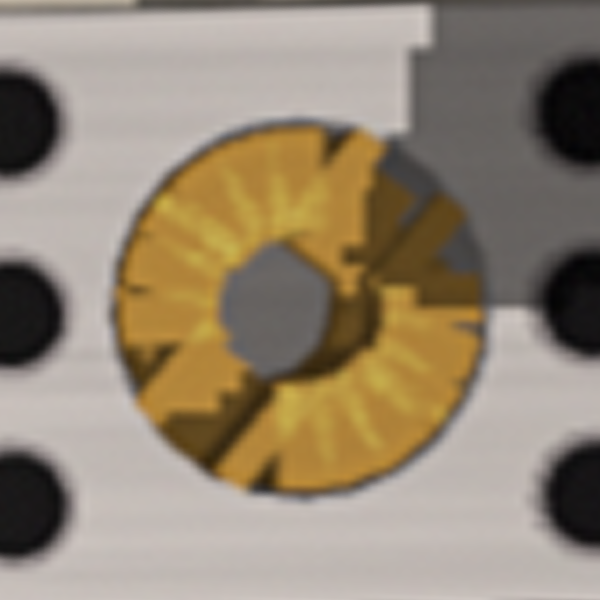

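```bash
python3 - <<'E'
from h import *
os=[]
for n in ("w1","w2"):
    z=np.load(f"pics/{n}.npz"); c=(z['K'],z['D'],z['t'],z['R'])
    o=rectify(z['im'],c,506,-20,62,20,10)
    o=np.clip(o.astype(float)*1.4,0,255).astype(np.uint8)
    M=cv2.getRotationMatrix2D((200,200),-47,1); o=cv2.warpAffine(o,M,(400,400)); os.append(o)
o=np.hstack(os)
for y in (165,200,235): cv2.line(o,(0,y),(799,y),(0,0,255),1)
cv2.imwrite("pics/slot.png",o[:,:,::-1])
E
```

```text
(no output)
```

View pics/slot.png

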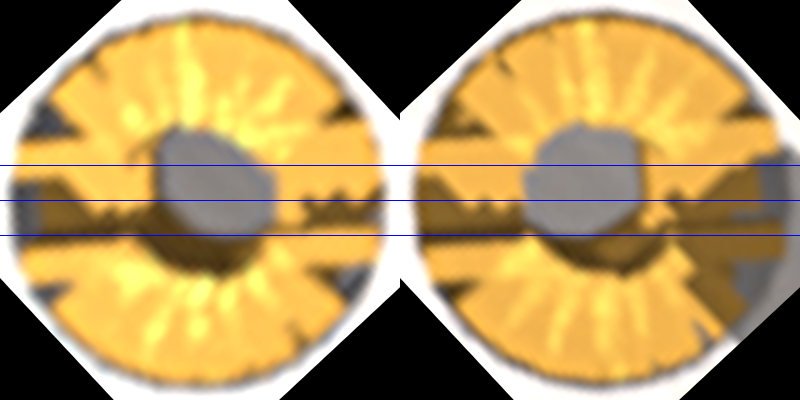

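The slot lies at about 0.83 rad in the world, and the mouth is at about (506,-20). Two wrist views agree to 0.5 mm. The rod is next.

```bash
python3 - <<'E'
from h import *
P=lookpose(np.array([508,245,90]),0.8,230); print(P,delta(P,0.8))
E
```

```text
[505.0548628 248.3980429 230.       ] (array([ 0.2685, -0.0051, -0.0598]), array([ 5.000e-04, -2.000e-04,  7.669e-01]))
```

Request:
{"method": "send_rows", "body": {
  "plan": [
    [[0.04,-0.002,-0.04],[0,0,0.12],1],
    [[0.268,-0.005,-0.06],[0,0,0.767],1],
    [[0.268,-0.005,-0.06],[0,0,0.767],1],
    [[0.268,-0.005,-0.06],[0,0,0.767],1],
    [[0.268,-0.005,-0.06],[0,0,0.767],1]
  ]
}}

```text
clock: 4.38
eef_pos: [506.4, 159.4, 219.3]
tcp_rot: [3.141, -0.001, 0.989]
contact_force: [1.4, 0.5, 0.1]
opening: 0.998
```

```bash
python3 - <<'E'
from h import *
print(delta([505,248.4,230],0.8))
E
```

```text
(array([ 0.0736, -0.0501, -0.0107]), array([ 0.0008, -0.0008,  0.1885]))
```

Request:
{"method": "send_rows", "body": {
  "plan": [
    [[0.074,-0.05,-0.011],[0,0,0.188],1],
    [[0.074,-0.05,-0.011],[0,0,0.188],1],
    [[0.074,-0.05,-0.011],[0,0,0.188],1],
    [[0.074,-0.05,-0.011],[0,0,0.188],1],
    [[0.074,-0.05,-0.011],[0,0,0.188],1]
  ]
}}

```text
clock: 4.8
eef_pos: [505.0, 248.5, 230.0]
tcp_rot: [3.141, -0.0, 0.802]
contact_force: [-0.7, 0.4, -0.2]
opening: 1.004
```

```bash
python3 - <<'E'
from h import *
im,c=snap("w3"); print(tool()[0],tool()[2]['tcp_rot'])
cv2.imwrite("pics/w3z.png",cv2.resize(im[140:340,210:430],None,fx=3,fy=3,interpolation=cv2.INTER_CUBIC)[:,:,::-1])
for d in viewer.cut_out("rod_grip","wrist")[:2]: print(d['p'],d['extent'])
E
```

```text
[504.9664796  247.68817881 229.8997607 ] [3.14080202e+00 3.81284251e-04 8.00859066e-01]
0.91 [288.2, 204.4, 54.2, 61.7]
0.83 [424.1, 271.3, 66.3, 57.9]
```

View pics/w3z.png

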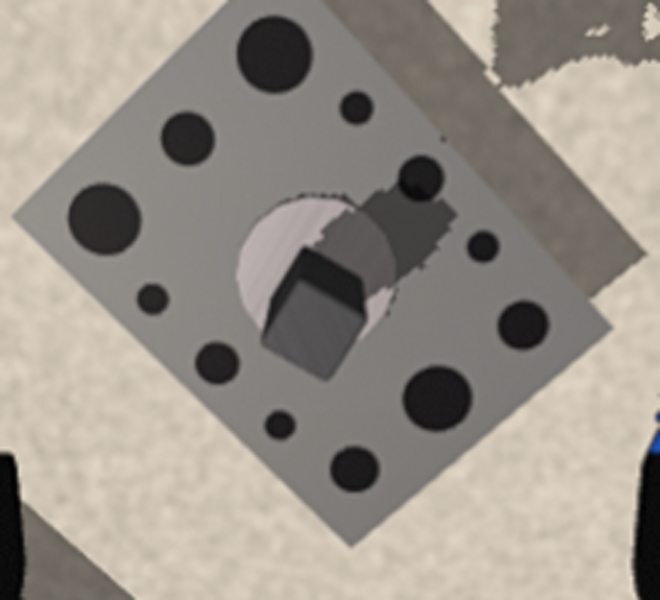

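View pics/w3.png

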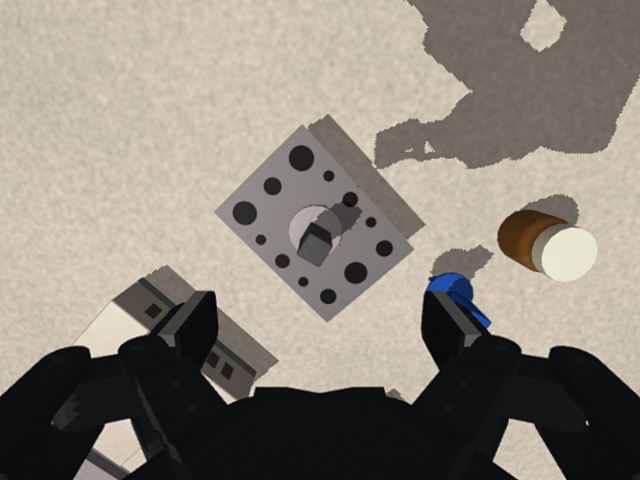

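The dark rod stands in the rack's middle hole, with its grip's top at about (314,249) in the wrist image. The blue one at (455,295) stands outside the rack, so it isn't the rod meant.

```bash
python3 - <<'E'
from h import *
z=np.load("pics/w3.npz"); c=(z['K'],z['D'],z['t'],z['R']); im=z['im']
q=np.array([(305,277),(365,318),(327,381),(262,340)])/3+[210,140]
P=onz(c,q,112); print(P,P.mean(0))
for i in range(4):
    d=P[(i+1)%4]-P[i]; print(np.linalg.norm(d),np.degrees(np.arctan2(d[1],d[0])))
o=rectify(im,c,P[:,0].mean(),P[:,1].mean(),112,25,12); cv2.imwrite("pics/r3.png",o[:,:,::-1])
o=rectify(im,c,P[:,0].mean(),P[:,1].mean(),54,40,7.5); cv2.imwrite("pics/r3b.png",o[:,:,::-1])
E
```

```text
[[496.11448453 248.29107712 112.        ]
 [513.59597194 251.60569957 112.        ]
 [518.82959636 233.68841715 112.        ]
 [500.14579821 229.63383078 112.        ]] [507.17146276 240.80475615 112.        ]
17.79295152949888 10.73626467002628
18.66600743756503 -73.7169569133189
19.118681541313123 -167.7560442617395
19.08780581713799 102.19258965456945
```

View pics/r3.png

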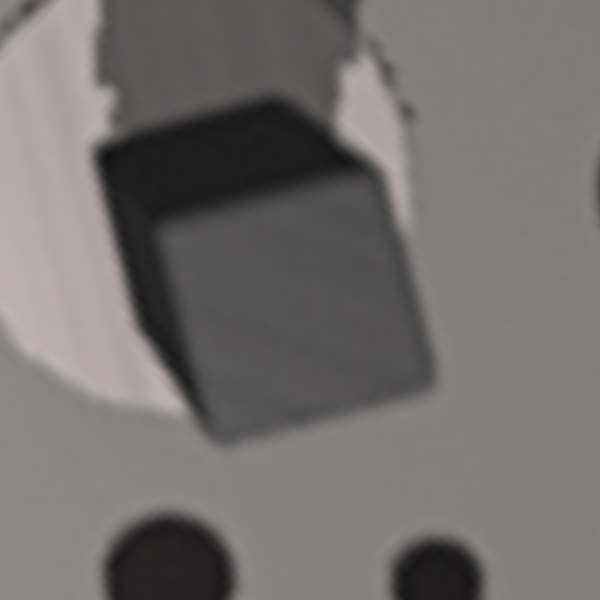

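View pics/r3b.png

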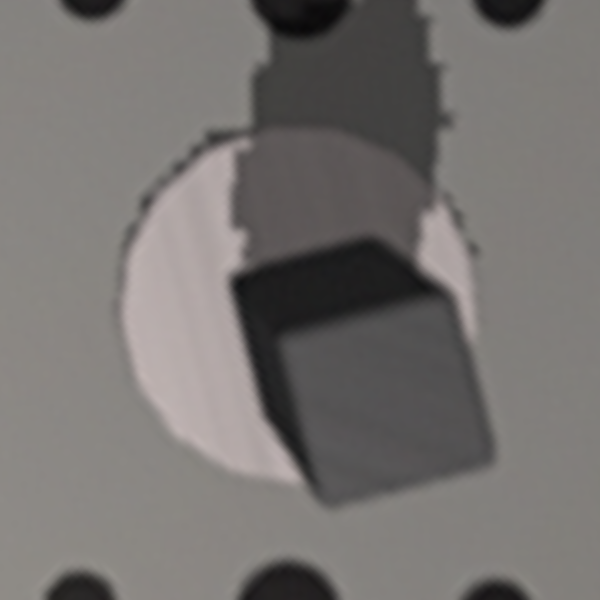

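```bash
python3 - <<'E'
from h import *
P=np.array([507.1,240.6,150]); print(delta(P,0.25)); P[2]=95; print(delta(P,.25))
E
```

```text
(array([-0.0033,  0.0061,  0.0799]), array([8.000e-04, 2.000e-04, 5.499e-01]))
(array([-0.0033,  0.006 ,  0.1349]), array([8.000e-04, 2.000e-04, 5.499e-01]))
```

Request:
{"method": "send_rows", "body": {
  "plan": [
    [[-0.003,0.006,0.03],[0,0,0.12],1],
    [[-0.003,0.006,0.05],[0,0,0.24],1],
    [[-0.003,0.006,0.06],[0,0,0.36],1],
    [[-0.003,0.006,0.07],[0,0,0.48],1],
    [[-0.003,0.006,0.08],[0,0,0.55],1]
  ]
}}

```text
clock: 5.32
eef_pos: [507.2, 238.8, 149.1]
tcp_rot: [3.14, 0.001, 0.241]
contact_force: [1.4, 0.2, -0.5]
opening: 1.003
```

```bash
python3 - <<'E'
from h import *
im,c=snap("w4")
print(tool()[0],tool()[2]['tcp_rot']); P=np.array([507.1,240.4,95]); print(delta(P,.25))
E
```

```text
[506.31365751 238.47293886 147.33707562] [3.13987081 0.00327063 0.23879561]
(array([ 0.0014, -0.0018,  0.0523]), array([ 0.0017,  0.0033, -0.0112]))
```

View pics/w4.png

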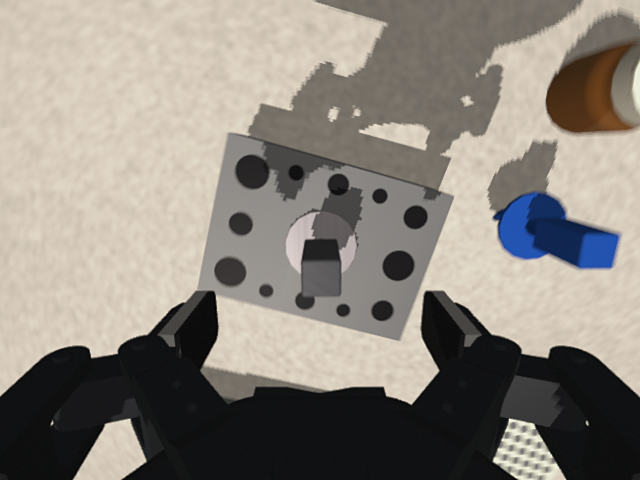

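Request:
{"method": "send_rows", "body": {
  "plan": [
    [[0.001,-0.002,0.02],[0.0017,0.003,-0.011],1],
    [[0.001,-0.002,0.035],[0.0017,0.003,-0.011],1],
    [[0.001,-0.002,0.048],[0.0017,0.003,-0.011],1],
    [[0.001,-0.002,0.052],[0.0017,0.003,-0.011],1],
    [[0.001,-0.002,0.052],[0.0017,0.003,-0.011],1]
  ]
}}

```text
clock: 5.78
eef_pos: [506.2, 239.1, 94.6]
tcp_rot: [3.141, 0.002, 0.25]
contact_force: [-0.6, 1.5, -0.6]
opening: 0.999
```

Request:
{"method": "send_rows", "body": {
  "plan": [
    [[0,0,0],[0,0,0],-0.2],
    [[0,0,0],[0,0,0],-0.6],
    [[0,0,0],[0,0,0],-1],
    [[0,0,0],[0,0,0],-1],
    [[0,0,0],[0,0,0],-1]
  ],
  "squeeze": 60
}}

```text
clock: 6.2
eef_pos: [506.4, 239.3, 95.1]
tcp_rot: [3.141, 0.002, 0.25]
contact_force: [0.1, -0.3, -0.1]
opening: 0.298
```

Request:
{"method": "send_rows", "body": {
  "plan": [
    [[0,0,0],[0,0,0],-1],
    [[0,0,0],[0,0,0],-1],
    [[0,0,0],[0,0,0],-1],
    [[0,0,0],[0,0,0],-1],
    [[0,0,0],[0,0,0],-1]
  ]
}}

```text
clock: 6.62
eef_pos: [506.5, 239.4, 95.4]
tcp_rot: [3.141, 0.001, 0.25]
contact_force: [-0.9, 0.7, 4.4]
opening: 0.229
```

```bash
python3 - <<'E'
from h import *
s=tool()[2]
for k in ('clock','eef_pos','tcp_rot','contact_force','wrist_torque','opening'): print(k,np.round(s[k],3))
E
```

```text
clock 6.617
eef_pos [506.509 239.396  95.36 ]
tcp_rot [3.141e+00 1.000e-03 2.500e-01]
contact_force [-0.946  0.66   4.409]
wrist_torque [-0.039  0.068 -0.03 ]
opening 0.229
```

Request:
{"method": "send_rows", "body": {
  "plan": [
    [[0,0,-0.015],[0,0,0],-1],
    [[0,0,-0.04],[0,0,0],-1],
    [[0,0,-0.075],[0,0,0],-1],
    [[0,0,-0.11],[0,0,0],-1],
    [[0,0,-0.13],[0,0,0],-1]
  ]
}}

```text
clock: 7.03
eef_pos: [507.5, 239.9, 228.5]
tcp_rot: [-3.141, -0.002, 0.25]
contact_force: [0.3, 1.6, -1.1]
opening: 0.228
```

```bash
python3 - <<'E'
from h import *
p,r,s=tool()
for k in ('clock','eef_pos','tcp_rot','contact_force','opening'): print(k,np.round(s[k],3))
for n in ("scene","side"):
    im=viewer.grab_frame(n); c=cam(n); u,v=proj(c,[p-[0,0,60]])[0].astype(int); print(n,u,v)
    f=im[v-60:v+60,u-70:u+70]; cv2.imwrite(f"pics/{n}_l.png",cv2.resize(f,None,fx=5,fy=5,interpolation=cv2.INTER_CUBIC)[:,:,::-1])
E
```

```text
clock 7.033
eef_pos [507.487 239.872 228.546]
tcp_rot [-3.141e+00 -2.000e-03  2.500e-01]
contact_force [ 0.269  1.631 -1.098]
opening 0.228
scene 419 159
side 330 283
```

View pics/scene_l.png

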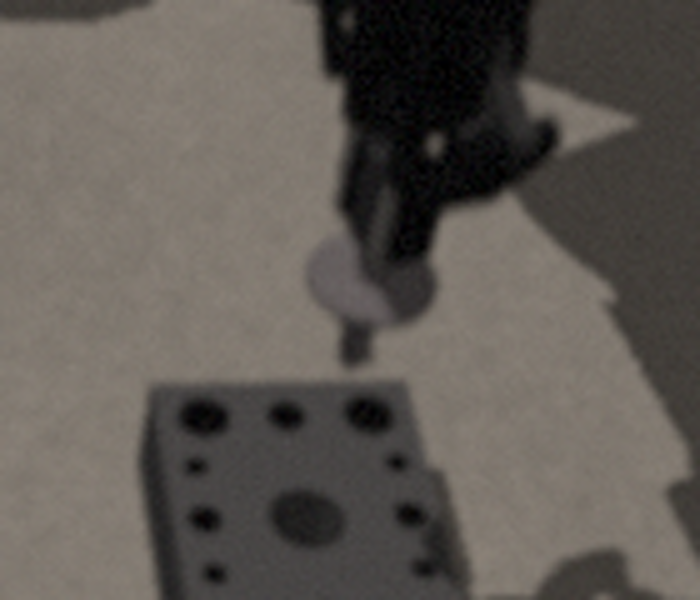

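View pics/side_l.png

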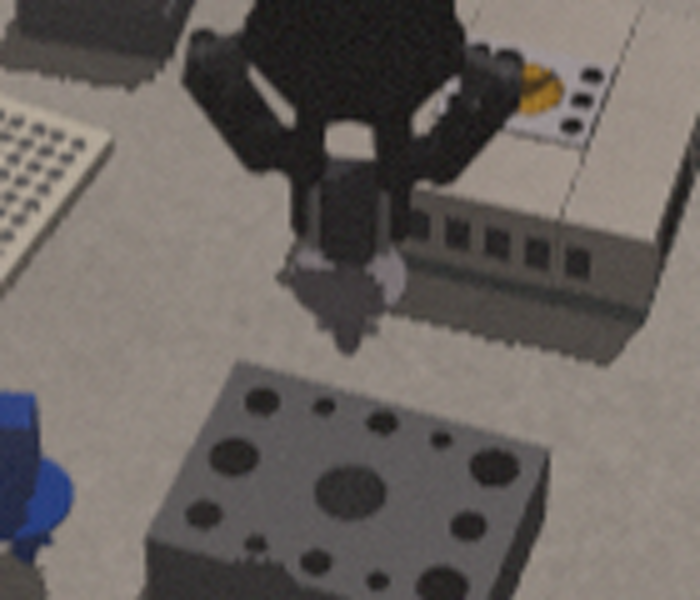

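```bash
python3 - <<'E'
from h import *
p,r,s=tool(); g=p+r.apply([0,0,3]); lug=g+[0,0,-70]; tip=g+[0,0,-84]
for n in ("scene","side"):
    im=viewer.grab_frame(n); c=cam(n); uv=proj(c,[p-[0,0,60]])[0].astype(int)
    f=cv2.resize(im[uv[1]-40:uv[1]+40,uv[0]-50:uv[0]+50],None,fx=8,fy=8,interpolation=cv2.INTER_CUBIC)
    f=np.clip(f.astype(float)*1.8,0,255).astype(np.uint8)
    for a,col in ((.25,(255,0,0)),(1.82,(0,255,0))):
        d=13*np.array([np.cos(a),np.sin(a),0])
        for q in proj(c,[lug+d,lug-d]): cv2.circle(f,tuple(((q-uv+[50,40])*8).astype(int)),4,col,1)
    q=proj(c,[tip])[0]; cv2.circle(f,tuple(((q-uv+[50,40])*8).astype(int)),4,(0,0,255),1)
    cv2.imwrite(f"pics/{n}_m.png",f[:,:,::-1])
E
```

View pics/side_m.png

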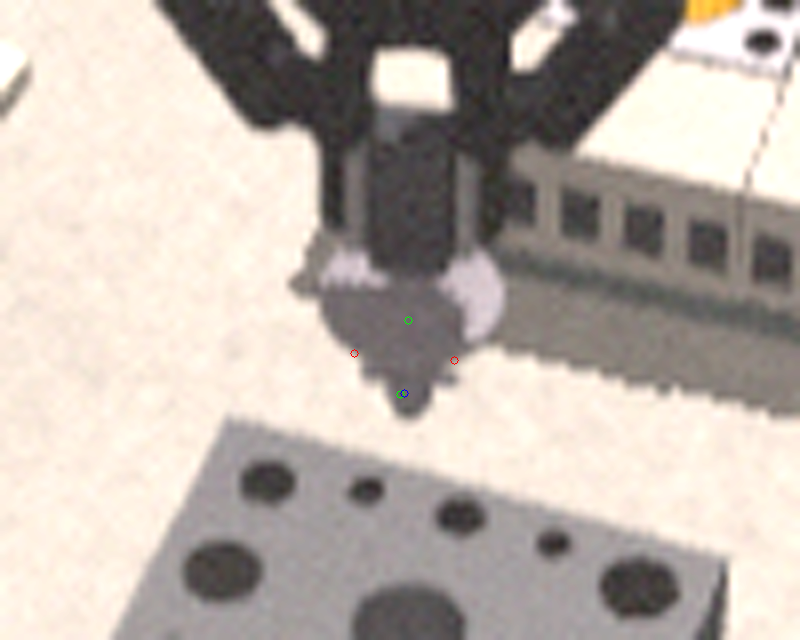

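View pics/scene_m.png

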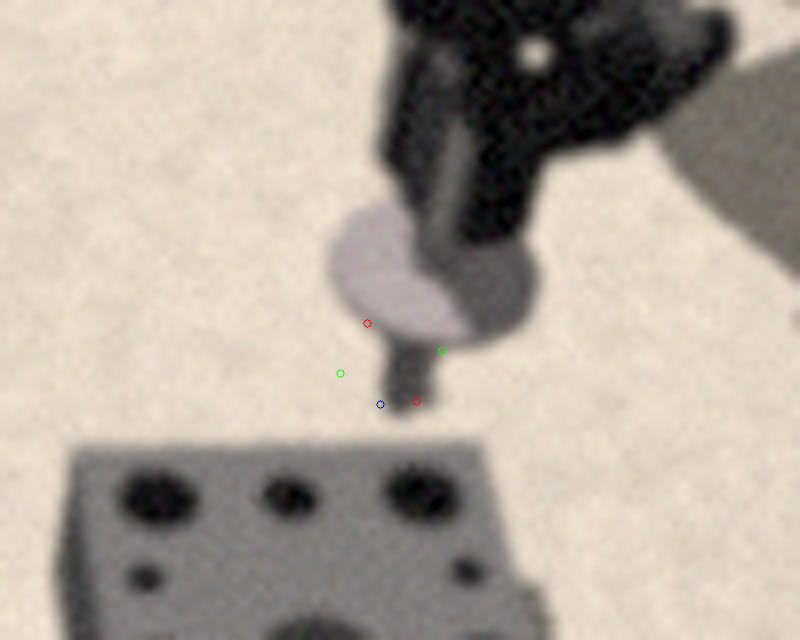

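The lugs show in the side view at about (365,378) and (452,375) of the crop, so they lie along the tool's x axis. I'll carry the rod over the mouth at yaw 0.83.

```bash
python3 - <<'E'
from h import *
print(tool()[0],delta([506.5,-20.5,180],.83))
E
```

```text
[506.37357017 239.337566   224.90719338] (array([-0.0641,  0.2518,  0.0451]), array([-1.000e-04,  1.400e-03, -5.799e-01]))
```

Request:
{"method": "send_rows", "body": {
  "plan": [
    [[-0.008,0.032,0],[0,0,-0.1],-1],
    [[-0.018,0.07,0],[0,0,-0.2],-1],
    [[-0.027,0.107,0],[0,0,-0.3],-1],
    [[-0.036,0.143,0],[0,0,-0.4],-1],
    [[-0.045,0.18,0.02],[0,0,-0.5],-1]
  ]
}}

```text
clock: 7.65
eef_pos: [507.7, 53.5, 206.1]
tcp_rot: [3.141, -0.0, 0.756]
contact_force: [2.1, 0.4, -1.0]
opening: 0.23
```

```bash
python3 - <<'E'
from h import *
print(tool()[0],delta([506.5,-20.5,170],.83))
E
```

```text
[507.72092297  53.51044225 206.07952674] (array([-0.0516,  0.053 ,  0.0361]), array([ 0.0007, -0.0001, -0.0744]))
```

Request:
{"method": "send_rows", "body": {
  "plan": [
    [[-0.018,0.019,0.01],[0,0,-0.04],-1],
    [[-0.035,0.036,0.024],[0,0,-0.074],-1],
    [[-0.047,0.048,0.032],[0,0,-0.074],-1],
    [[-0.0516,0.053,0.036],[0,0,-0.074],-1],
    [[-0.0516,0.053,0.036],[0,0,-0.074],-1]
  ]
}}

```text
clock: 8.07
eef_pos: [504.9, -21.6, 167.7]
tcp_rot: [-3.139, 0.003, 0.827]
contact_force: [-0.6, 0.3, -1.9]
opening: 0.23
```

```bash
python3 - <<'E'
from h import *
p,r,s=tool(); print(p,s['tcp_rot'],s['contact_force'],delta([506.5,-20.5,152],.83))
im,c=snap("w5")
for n in ("scene","side"):
    im=viewer.grab_frame(n); c=cam(n); uv=proj(c,[[506,-20,75]])[0].astype(int)
    f=cv2.resize(im[uv[1]-40:uv[1]+40,uv[0]-50:uv[0]+50],None,fx=8,fy=8,interpolation=cv2.INTER_CUBIC)
    cv2.imwrite(f"pics/{n}_n.png",np.clip(f.astype(float)*1.5,0,255).astype(np.uint8)[:,:,::-1])
E
```

```text
[504.86515018 -21.55895427 167.70926317] [-3.13897108e+00  2.89872866e-03  8.27320477e-01] [-0.58141741  0.31876052 -1.92350388] (array([0.0019, 0.0005, 0.0157]), array([-0.0026,  0.0029, -0.0027]))
```

View pics/side_n.png

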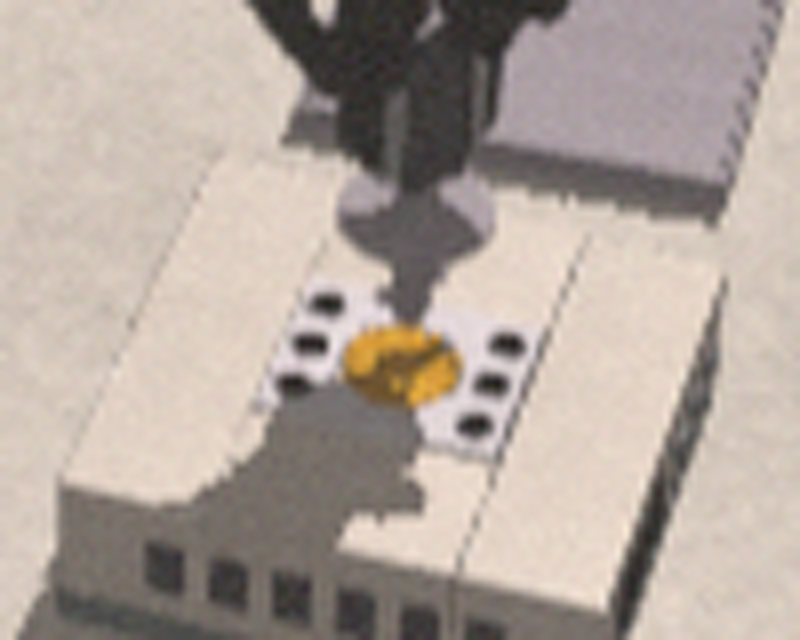

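View pics/scene_n.png

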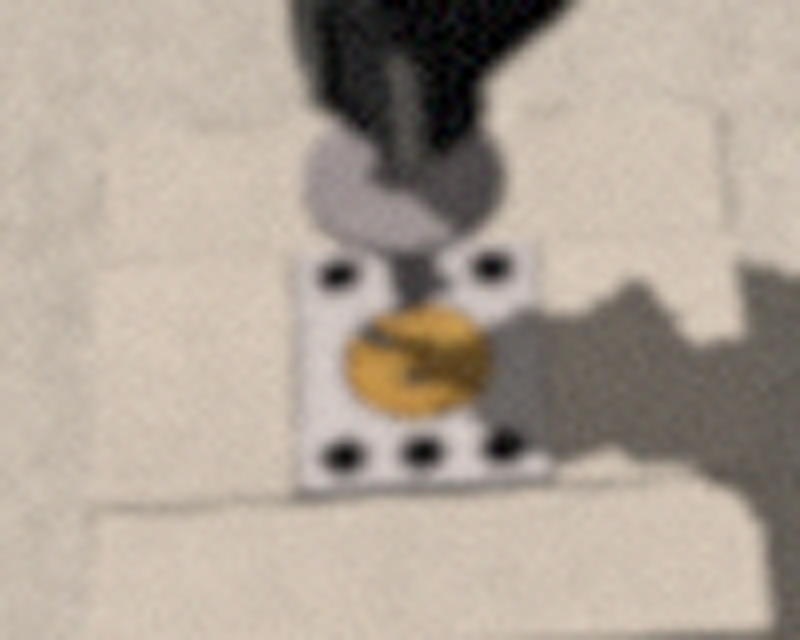

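View pics/w5.png

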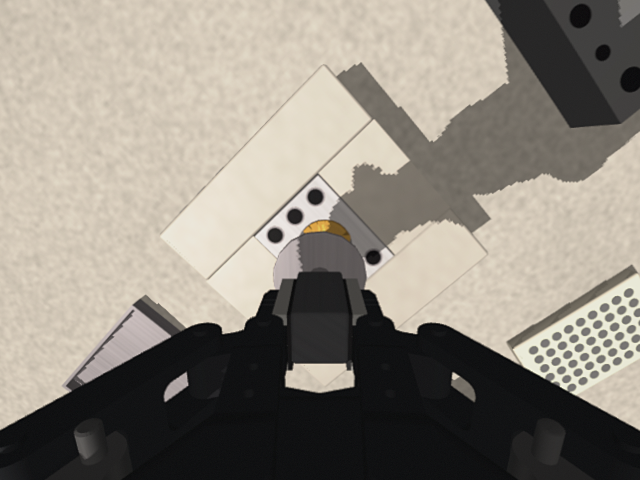

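```bash
python3 - <<'E'
from h import *
z=np.load("pics/w5.npz"); c=(z['K'],z['D'],z['t'],z['R']); im=z['im']
p,r,s=tool(); a=np.linspace(0,2*np.pi,200)
for oy in (-2,-1,0,1):
    q=np.vstack([proj(c,p+r.apply(np.c_[24*np.cos(a),oy+24*np.sin(a),np.full(200,h)])) for h in (41.4,45.4)])
    print(oy,q[:,1].min().round(1),q[:,0].min().round(1),q[:,0].max().round(1))
f=im[215:300,255:385]; cv2.imwrite("pics/w5z.png",cv2.resize(f,None,fx=6,fy=6,interpolation=cv2.INTER_CUBIC)[:,:,::-1])
E
```

```text
-2 229.8 278.5 374.1
-1 231.8 278.6 374.0
0 233.8 278.7 373.9
1 235.7 278.7 373.8
```

View pics/w5z.png

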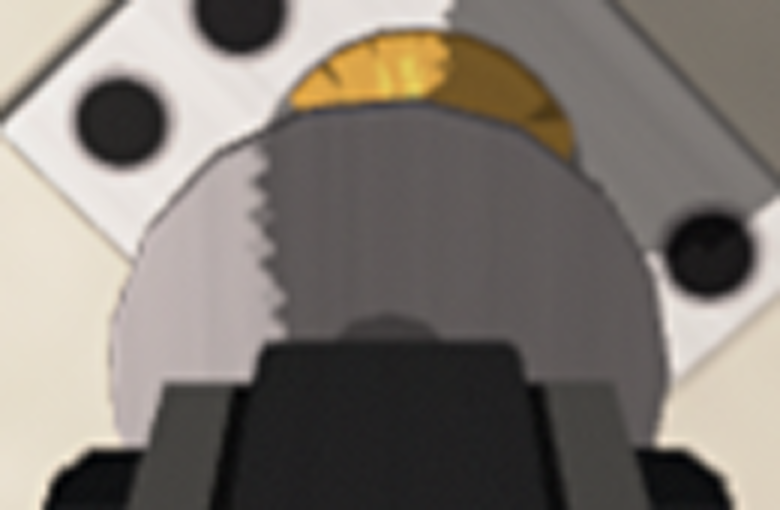

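```bash
python3 - <<'E'
from h import *
p,r,s=tool(); print(p,s['tcp_rot'])
im,c=snap("w6"); a=np.linspace(0,2*np.pi,200)
for oy in (-2,-1,0,1):
    q=np.vstack([proj(c,p+r.apply(np.c_[24*np.cos(a),oy+24*np.sin(a),np.full(200,h)])) for h in (41.4,45.4)])
    print(oy,q[:,1].min().round(1),q[:,0].min().round(1),q[:,0].max().round(1))
f=im[215:300,255:385]; cv2.imwrite("pics/w6z.png",cv2.resize(f,None,fx=6,fy=6,interpolation=cv2.INTER_CUBIC)[:,:,::-1])
print(delta([506.5,-20.5,150],.83))
E
```

```text
[506.48595776 -19.67428872 169.85040005] [3.14152623e+00 1.02682265e-04 8.29666280e-01]
-2 228.7 273.8 368.2
-1 230.6 273.9 368.1
0 232.5 274.0 368.1
1 234.5 274.1 368.0
(array([-0.0009,  0.0005,  0.0202]), array([ 0.0006, -0.0003,  0.0002]))
```

View pics/w6z.png

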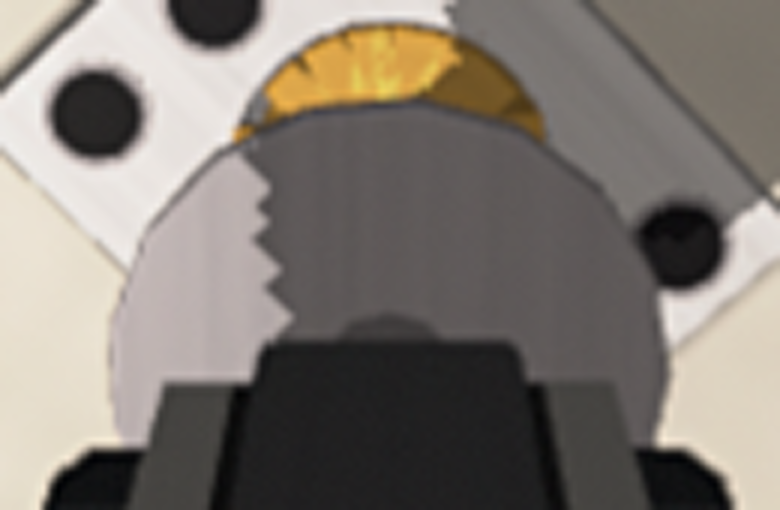

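```bash
python3 - <<'E'
from h import *
z=np.load("pics/w6.npz"); c=(z['K'],z['D'],z['t'],z['R']); im=z['im']
p=np.array([506.486,-19.674,169.85]); r=R.from_euler('xyz',[3.14152623,0.0001,.82967])
hsv=cv2.cvtColor(im,cv2.COLOR_RGB2HSV); br=((hsv[...,1]>110)&(hsv[...,2]>50)).astype(np.uint8); br[:210]=0;br[240:]=0;br[:,:280]=0;br[:,360:]=0
# upper boundary
pts=[]
for u in range(300,344):
    v=np.nonzero(br[:,u])[0]
    if len(v): pts.append((u,v[0]-.5))
pts=np.array(pts,float); W=onz(c,pts,62)[:,:2]
from scipy.optimize import least_squares
f=least_squares(lambda x:np.hypot(*(W-x).T)-18.5,[506,-20],loss='soft_l1',f_scale=.3)
print("bush",f.x,np.abs(f.fun).mean(), "tool frame:",r.inv().apply(np.r_[f.x,62]-p))
print("rod apparent world (tool -0.6,-0.3):",p+r.apply([-.6,-.3,0]))
for R_ in (18.2,18.8): print(least_squares(lambda x:np.hypot(*(W-x).T)-R_,[506,-20]).x)
E
```

```text
bush [506.21476538 -20.0578451 ] 0.1553321177920208 tool frame: [-4.55496548e-01  5.18853137e-02  1.07850050e+02]
rod apparent world (tool -0.6,-0.3): [505.85961587 -19.9140894  169.85004007]
[505.98433879 -19.81974851]
[506.44278222 -20.31574063]
```

Request:
{"method": "send_rows", "body": {
  "plan": [
    [[0,0.0003,0.008],[0,0,0],-1],
    [[0,0.0003,0.016],[0,0,0],-1],
    [[0,0.0003,0.02],[0,0,0],-1],
    [[0,0.0003,0.022],[0,0,0],-1],
    [[0,0.0003,0.024],[0,0,0],-1]
  ]
}}

```text
clock: 8.68
eef_pos: [506.7, -19.5, 145.7]
tcp_rot: [3.141, 0.0, 0.831]
contact_force: [-0.0, -0.4, -0.9]
opening: 0.227
```

```bash
cat > st.py <<'E'
from h import *
p,r,s=tool()
for k in ('clock','eef_pos','tcp_rot','contact_force','wrist_torque','opening'): print(k,np.round(s[k],3))
import sys
if len(sys.argv)>1: print(delta([float(a) for a in sys.argv[1:4]],float(sys.argv[4])))
E
python3 st.py 506.8 -19.8 140 .83
```

```text
clock 8.683
eef_pos [506.717 -19.478 145.658]
tcp_rot [3.141 0.    0.831]
contact_force [-0.002 -0.391 -0.869]
wrist_torque [-0.    -0.013  0.011]
opening 0.227
(array([-0.0002,  0.0003,  0.0057]), array([0.0001, 0.0001, 0.0006]))
```

Request:
{"method": "send_rows", "body": {
  "plan": [
    [[-0.0002,0.0003,0.0015],[0,0,0],-1],
    [[-0.0002,0.0003,0.003],[0,0,0],-1],
    [[-0.0002,0.0003,0.0045],[0,0,0],-1],
    [[-0.0002,0.0003,0.0057],[0,0,0],-1],
    [[-0.0002,0.0003,0.0057],[0,0,0],-1]
  ]
}}

```text
clock: 9.1
eef_pos: [506.7, -19.9, 139.8]
tcp_rot: [3.142, 0.0, 0.831]
contact_force: [-0.4, 0.4, -1.2]
opening: 0.226
```

```bash
python3 st.py 506.8 -19.8 136 .83
```

```text
clock 9.1
eef_pos [506.731 -19.882 139.808]
tcp_rot [3.142 0.    0.831]
contact_force [-0.423  0.391 -1.225]
wrist_torque [ 0.004  0.005 -0.005]
opening 0.226
(array([ 0.0001, -0.    ,  0.0038]), array([0.    , 0.0002, 0.0005]))
```

Now 10 mm into the bore with no side force. Next, the lugs should enter the slot, face contact would come at TCP z of about 138.

Request:
{"method": "send_rows", "body": {
  "plan": [
    [[0,0,0.001],[0,0,0],-1],
    [[0,0,0.0018],[0,0,0],-1],
    [[0,0,0.0024],[0,0,0],-1],
    [[0,0,0.003],[0,0,0],-1],
    [[0,0,0.003],[0,0,0],-1]
  ]
}}

```text
clock: 9.52
eef_pos: [506.7, -19.9, 136.7]
tcp_rot: [-3.142, 0.0, 0.831]
contact_force: [-0.7, -0.3, -1.2]
opening: 0.225
```

```bash
python3 st.py 506.8 -19.8 136 .83
```

```text
clock 9.517
eef_pos [506.718 -19.856 136.742]
tcp_rot [-3.142  0.     0.831]
contact_force [-0.652 -0.294 -1.21 ]
wrist_torque [ 0.042 -0.04   0.015]
opening 0.225
(array([0.0001, 0.    , 0.0007]), array([-0.    ,  0.0002,  0.0005]))
```

Request:
{"method": "send_rows", "body": {
  "plan": [
    [[0,0,0.001],[0,0,0],-1],
    [[0,0,0.0018],[0,0,0],-1],
    [[0,0,0.0024],[0,0,0],-1],
    [[0,0,0.003],[0,0,0],-1],
    [[0,0,0.003],[0,0,0],-1]
  ]
}}

```text
clock: 9.93
eef_pos: [506.9, -20.0, 133.7]
tcp_rot: [3.141, 0.0, 0.831]
contact_force: [2.2, -0.7, -2.0]
opening: 0.225
```

```bash
python3 st.py 506.8 -19.8 131 .83
```

```text
clock 9.933
eef_pos [506.92  -19.952 133.691]
tcp_rot [3.141 0.    0.831]
contact_force [ 2.153 -0.711 -2.023]
wrist_torque [-0.208 -0.31   0.053]
opening 0.225
(array([ 0.    , -0.0002,  0.0027]), array([0.0003, 0.0001, 0.0005]))
```

The rod has dropped past the face height, so the lugs are in the slot. I'll go on gently.

Request:
{"method": "send_rows", "body": {
  "plan": [
    [[0,0,0.001],[0,0,0],-1],
    [[0,0,0.0018],[0,0,0],-1],
    [[0,0,0.0024],[0,0,0],-1],
    [[0,0,0.003],[0,0,0],-1],
    [[0,0,0.003],[0,0,0],-1]
  ]
}}

```text
clock: 10.35
eef_pos: [506.7, -19.9, 130.5]
tcp_rot: [-3.141, 0.0, 0.831]
contact_force: [-0.0, -0.1, -2.4]
opening: 0.224
```

```bash
python3 st.py 506.8 -19.8 129 .83
```

```text
clock 10.35
eef_pos [506.661 -19.881 130.496]
tcp_rot [-3.141  0.     0.831]
contact_force [-0.015 -0.09  -2.378]
wrist_torque [-0.034 -0.013  0.029]
opening 0.224
(array([0.0002, 0.    , 0.0015]), array([-0.0002,  0.0004,  0.0005]))
```

Request:
{"method": "send_rows", "body": {
  "plan": [
    [[0,0,0.0004],[0,0,0],-1],
    [[0,0,0.0008],[0,0,0],-1],
    [[0,0,0.0012],[0,0,0],-1],
    [[0,0,0.0014],[0,0,0],-1],
    [[0,0,0.0014],[0,0,0],-1]
  ]
}}

```text
clock: 10.77
eef_pos: [506.6, -19.9, 129.0]
tcp_rot: [-3.141, 0.0, 0.831]
contact_force: [0.5, 0.1, -1.8]
opening: 0.229
```

```bash
python3 st.py 506.8 -19.8 128.5 .83
```

```text
clock 10.767
eef_pos [506.628 -19.89  129.023]
tcp_rot [-3.141  0.     0.831]
contact_force [ 0.519  0.065 -1.85 ]
wrist_torque [-0.055 -0.058 -0.024]
opening 0.229
(array([0.0002, 0.0001, 0.0005]), array([-0.0002,  0.0004,  0.0005]))
```

Request:
{"method": "send_rows", "body": {
  "plan": [
    [[0,0,0.0003],[0,0,0],-1],
    [[0,0,0.0006],[0,0,0],-1],
    [[0,0,0.0008],[0,0,0],-1],
    [[0,0,0.0008],[0,0,0],-1],
    [[0,0,0.0008],[0,0,0],-1]
  ]
}}

```text
clock: 11.18
eef_pos: [506.8, -19.9, 128.5]
tcp_rot: [3.142, 0.0, 0.831]
contact_force: [-1.5, -0.3, 4.5]
opening: 0.227
```

```bash
python3 st.py 506.8 -19.8 128.5 .83
```

```text
clock 11.183
eef_pos [506.767 -19.902 128.506]
tcp_rot [3.142 0.    0.831]
contact_force [-1.454 -0.318  4.544]
wrist_torque [-0.039  0.202 -0.027]
opening 0.227
(array([ 0.0001, -0.    ,  0.    ]), array([0.    , 0.0003, 0.0005]))
```

Contact with the slot floor at TCP z of about 128.6. I'll ease up 0.4 mm and start turning clockwise (+rz) in small steps.

Request:
{"method": "send_rows", "body": {
  "plan": [
    [[0,0,-0.0004],[0,0,0],-1],
    [[0,0,-0.0004],[0,0,0.06],-1],
    [[-0.0001,0,-0.0004],[0,0,0.12],-1],
    [[-0.0001,0,-0.0004],[0,0,0.18],-1],
    [[-0.0001,0,-0.0004],[0,0,0.2],-1]
  ]
}}

```text
clock: 11.6
eef_pos: [506.6, -19.9, 128.7]
tcp_rot: [-3.141, 0.0, 0.628]
contact_force: [0.2, 0.0, 0.2]
opening: 0.225
```

```bash
python3 st.py 506.8 -19.8 129 .58
```

```text
clock 11.6
eef_pos [506.554 -19.94  128.708]
tcp_rot [-3.141  0.     0.628]
contact_force [0.153 0.019 0.206]
wrist_torque [-0.06   0.049  0.018]
opening 0.225
(array([ 0.0003,  0.    , -0.0003]), array([-0.0001,  0.0004,  0.0476]))
```

Request:
{"method": "send_rows", "body": {
  "plan": [
    [[0.0001,0,-0.0002],[0,0,0.05],-1],
    [[0.0001,0,-0.0001],[0,0,0.1],-1],
    [[0.0,0,0.0002],[0,0,0.15],-1],
    [[0.0,0,0.0004],[0,0,0.2],-1],
    [[0.0,0,0.0004],[0,0,0.2],-1]
  ]
}}

```text
clock: 12.02
eef_pos: [506.4, -19.9, 128.3]
tcp_rot: [-3.141, 0.001, 0.426]
contact_force: [-1.0, -1.0, 3.0]
opening: 0.226
```

```bash
python3 st.py 506.6 -19.8 127.4 .28
```

```text
clock 12.017
eef_pos [506.385 -19.888 128.347]
tcp_rot [-3.141e+00  1.000e-03  4.260e-01]
contact_force [-1.035 -1.05   3.045]
wrist_torque [0.001 0.281 0.026]
opening 0.226
(array([0.0002, 0.    , 0.0009]), array([-0.0002,  0.0007,  0.1464]))
```

Request:
{"method": "send_rows", "body": {
  "plan": [
    [[0.0001,0,0.0],[0,0,0.05],-1],
    [[0.0001,0,0.0003],[0,0,0.1],-1],
    [[0.0,0,0.0006],[0,0,0.15],-1],
    [[0.0,0,0.0009],[0,0,0.2],-1],
    [[0.0,0,0.0009],[0,0,0.2],-1]
  ]
}}

```text
clock: 12.43
eef_pos: [506.5, -20.2, 127.5]
tcp_rot: [3.141, 0.001, 0.227]
contact_force: [0.5, -2.4, 1.6]
opening: 0.224
```

```bash
python3 st.py 506.6 -19.8 127.4 .28
```

```text
clock 12.433
eef_pos [506.474 -20.218 127.459]
tcp_rot [3.141e+00 1.000e-03 2.270e-01]
contact_force [ 0.536 -2.408  1.615]
wrist_torque [-0.687  0.032 -0.021]
opening 0.224
(array([ 0.0002, -0.0004,  0.0001]), array([ 0.0005,  0.0007, -0.0533]))
```

Request:
{"method": "send_rows", "body": {
  "plan": [
    [[0.0,0.0002,0.0003],[0,0,0.05],-1],
    [[0.0,0.0002,0.0006],[0,0,0.1],-1],
    [[0.0,0.0002,0.0009],[0,0,0.15],-1],
    [[0.0,0.0002,0.0012],[0,0,0.2],-1],
    [[0.0,0.0002,0.0012],[0,0,0.2],-1]
  ]
}}

```text
clock: 12.85
eef_pos: [506.4, -20.4, 126.0]
tcp_rot: [3.141, 0.001, 0.028]
contact_force: [0.5, -1.7, -0.3]
opening: 0.225
```

```bash
python3 st.py 506.6 -19.8 126 .03
```

```text
clock 12.85
eef_pos [506.386 -20.441 126.046]
tcp_rot [3.141e+00 1.000e-03 2.800e-02]
contact_force [ 0.455 -1.675 -0.294]
wrist_torque [-0.239  0.101  0.013]
opening 0.225
(array([ 0.0002, -0.0006,  0.    ]), array([ 0.0006,  0.0008, -0.0024]))
```

Turned 0.80 rad and sinking freely. Next 0.2 rad, which should end the sinking part.

Request:
{"method": "send_rows", "body": {
  "plan": [
    [[0.0,0,0.0002],[0,0,0.05],-1],
    [[0.0,0,0.0004],[0,0,0.1],-1],
    [[0.0,0,0.0006],[0,0,0.15],-1],
    [[0.0,0,0.0008],[0,0,0.2],-1],
    [[0.0,0,0.0009],[0,0,0.2],-1]
  ]
}}

```text
clock: 13.27
eef_pos: [506.2, -20.4, 125.0]
tcp_rot: [3.141, 0.001, -0.171]
contact_force: [-1.1, -1.1, -0.3]
opening: 0.223
```

```bash
python3 st.py 506.6 -20 125 -.25
```

```text
clock 13.267
eef_pos [506.162 -20.421 124.954]
tcp_rot [ 3.141e+00  1.000e-03 -1.710e-01]
contact_force [-1.085 -1.109 -0.276]
wrist_torque [-0.182  0.201  0.019]
opening 0.223
(array([ 0.0004, -0.0005, -0.    ]), array([0.0009, 0.0012, 0.0792]))
```

Request:
{"method": "send_rows", "body": {
  "plan": [
    [[0.0,0,0],[0,0,0.04],-1],
    [[0.0002,0,0],[0,0,0.08],-1],
    [[0.0002,0,0.0001],[0,0,0.12],-1],
    [[0.0002,0,0.0001],[0,0,0.14],-1],
    [[0.0002,0,0.0001],[0,0,0.14],-1]
  ]
}}

```text
clock: 13.68
eef_pos: [505.9, -20.6, 124.7]
tcp_rot: [3.14, 0.002, -0.308]
contact_force: [-1.6, -1.5, 0.9]
opening: 0.226
```

```bash
python3 st.py 506.6 -20 125 -.37
```

```text
clock 13.683
eef_pos [505.872 -20.585 124.722]
tcp_rot [ 3.14e+00  2.00e-03 -3.08e-01]
contact_force [-1.608 -1.506  0.853]
wrist_torque [-0.501  0.525  0.045]
opening 0.226
(array([ 0.0005, -0.0008, -0.0003]), array([0.0016, 0.0019, 0.0618]))
```

Request:
{"method": "send_rows", "body": {
  "plan": [
    [[0.0,0,0],[0,0,0.02],-1],
    [[0.0,0,0],[0,0,0.04],-1],
    [[0.0,0,0],[0,0,0.06],-1],
    [[0.0,0,0],[0,0,0.06],-1],
    [[0.0,0,0],[0,0,0.06],-1]
  ]
}}

```text
clock: 14.1
eef_pos: [505.8, -20.6, 124.7]
tcp_rot: [3.14, 0.002, -0.368]
contact_force: [-2.7, -2.3, 2.2]
opening: 0.224
```

```bash
python3 st.py 506.6 -20 125 -.37
```

```text
clock 14.1
eef_pos [505.751 -20.592 124.71 ]
tcp_rot [ 3.14e+00  2.00e-03 -3.68e-01]
contact_force [-2.692 -2.267  2.172]
wrist_torque [-0.471  0.556  0.19 ]
opening 0.224
(array([ 0.0006, -0.0009, -0.0003]), array([0.0018, 0.0021, 0.0023]))
```

Turned 1.2 rad with torque just starting to rise, so the rod is at the stop. Pulling up slowly.

Request:
{"method": "send_rows", "body": {
  "plan": [
    [[0.0002,-0.0002,-0.0006],[0,0,0],-1],
    [[0.0003,-0.0004,-0.0012],[0,0,0],-1],
    [[0.0003,-0.0004,-0.0018],[0,0,0],-1],
    [[0.0003,-0.0004,-0.0024],[0,0,0],-1],
    [[0.0003,-0.0004,-0.003],[0,0,0],-1]
  ],
  "squeeze": 80
}}

```text
clock: 14.52
eef_pos: [505.7, -20.3, 127.2]
tcp_rot: [3.139, 0.003, -0.368]
contact_force: [-0.8, -1.2, -11.1]
opening: 0.222
```

```bash
python3 st.py 506.6 -20 130 -.37
```

```text
clock 14.517
eef_pos [505.66  -20.263 127.199]
tcp_rot [ 3.139e+00  3.000e-03 -3.680e-01]
contact_force [ -0.779  -1.181 -11.109]
wrist_torque [-0.219  0.196  0.17 ]
opening 0.222
(array([ 0.0008, -0.0006, -0.0028]), array([0.0022, 0.0033, 0.0025]))
```

Request:
{"method": "send_rows", "body": {
  "plan": [
    [[0.0,0,-0.001],[0,0,0],-1],
    [[0.0,0,-0.002],[0,0,0],-1],
    [[0.0,0,-0.003],[0,0,0],-1],
    [[0.0,0,-0.004],[0,0,0],-1],
    [[0.0,0,-0.005],[0,0,0],-1]
  ]
}}

```text
clock: 14.93
eef_pos: [505.7, -20.3, 132.4]
tcp_rot: [3.139, 0.003, -0.368]
contact_force: [-1.1, -0.4, -10.7]
opening: 0.222
```

```bash
python3 st.py 506.4 -20 195 -.37
```

```text
clock 14.933
eef_pos [505.693 -20.255 132.377]
tcp_rot [ 3.139e+00  3.000e-03 -3.680e-01]
contact_force [ -1.115  -0.377 -10.739]
wrist_torque [-0.169  0.132  0.151]
opening 0.222
(array([ 0.0004, -0.0004, -0.0626]), array([0.0022, 0.0032, 0.0024]))
```

Request:
{"method": "send_rows", "body": {
  "plan": [
    [[0.0,0,-0.003],[0.001,0.001,0.001],-1],
    [[0.0,0,-0.007],[0.002,0.003,0.002],-1],
    [[0.0,0,-0.012],[0.002,0.003,0.002],-1],
    [[0.0,0,-0.017],[0.002,0.003,0.002],-1],
    [[0.0,0,-0.022],[0.002,0.003,0.002],-1]
  ]
}}

```text
clock: 15.35
eef_pos: [505.8, -20.2, 155.0]
tcp_rot: [-3.142, 0.0, -0.37]
contact_force: [-0.7, 1.4, -11.1]
opening: 0.223
```

```bash
python3 st.py 506.4 -20 200 -.37; python3 - <<'E'
from h import *
im=viewer.grab_frame("side"); f=im[180:300,280:440]; cv2.imwrite("pics/s7.png",cv2.resize(f,None,fx=5,fy=5,interpolation=cv2.INTER_CUBIC)[:,:,::-1])
E
```

```text
clock 15.35
eef_pos [505.797 -20.17  155.046]
tcp_rot [-3.142  0.    -0.37 ]
contact_force [ -0.662   1.357 -11.091]
wrist_torque [-0.024  0.107  0.179]
opening 0.223
(array([ 0.0005, -0.0004, -0.045 ]), array([-0.0001,  0.0001,  0.0003]))
```

View pics/s7.png

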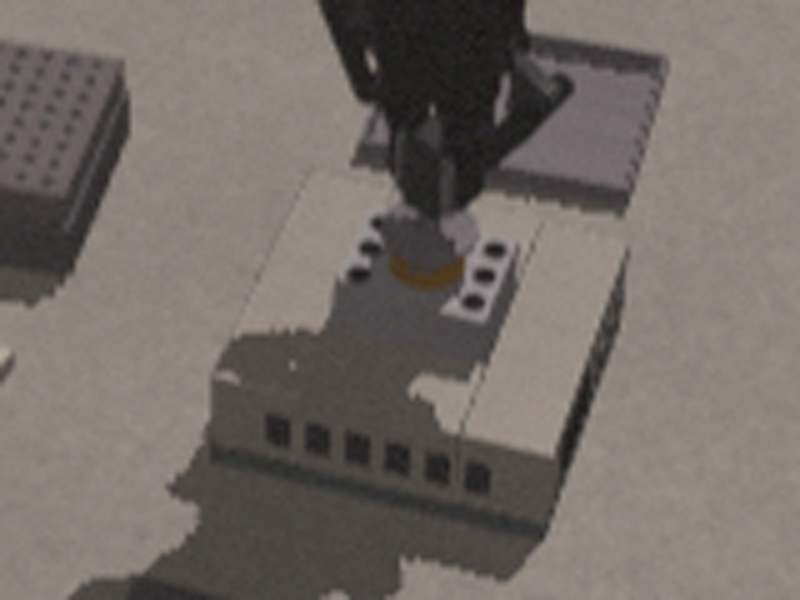

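The block is rising with the rod; it's now up about 28 mm. I'll continue straight up.

Request:
{"method": "send_rows", "body": {
  "plan": [
    [[0.0,0,-0.005],[0,0,0],-1],
    [[0.0,0,-0.012],[0,0,0],-1],
    [[0.0,0,-0.02],[0,0,0],-1],
    [[0.0,0,-0.028],[0,0,0],-1],
    [[0.0,0,-0.036],[0,0,0],-1]
  ]
}}

```text
clock: 15.82
eef_pos: [506.8, -20.2, 193.4]
tcp_rot: [-3.141, -0.002, -0.37]
contact_force: [-0.8, -0.5, -6.0]
opening: 0.222
```

Request:
{"method": "send_rows", "body": {
  "plan": [
    [[0.0,0,-0.005],[0,0,0],-1],
    [[0.0,0,-0.009],[0,0,0],-1],
    [[0.0,0,-0.011],[0,0,0],-1],
    [[0.0,0,-0.012],[0,0,0],-1],
    [[0.0,0,-0.012],[0,0,0],-1]
  ]
}}

```text
clock: 16.23
eef_pos: [506.7, -20.2, 205.4]
tcp_rot: [-3.141, -0.002, -0.37]
contact_force: [-0.7, 0.0, -6.5]
opening: 0.227
```

```bash
python3 st.py 506.4 -20 205 -.37; python3 - <<'E'
from h import *
snap("w8")
for n in ("side","scene"):
    im=viewer.grab_frame(n); c=cam(n); np.savez(f"pics/{n}8.npz",im=im,K=c[0],D=c[1],t=c[2],R=c[3])
    f=im[150:290,270:450] if n=="side" else im[100:290,110:360]; cv2.imwrite(f"pics/{n}8.png",cv2.resize(f,None,fx=3.2 if n=="scene" else 4,fy=3.2 if n=="scene" else 4,interpolation=cv2.INTER_CUBIC)[:,:,::-1])
    for d in viewer.cut_out("tray",n)[:2]:
        ys,xs=np.nonzero(d['mask']); print(n,d['p'],d['extent'])
E
```

```text
clock 16.233
eef_pos [506.698 -20.185 205.418]
tcp_rot [-3.141e+00 -2.000e-03 -3.700e-01]
contact_force [-0.655  0.046 -6.507]
wrist_torque [-0.018 -0.037  0.051]
opening 0.227
(array([-0.0003, -0.0001,  0.0004]), array([-0.0009, -0.0022,  0.0001]))
side 0.76 [352.7, 184.3, 60.8, 37.8]
scene 0.78 [136.3, 197.9, 64.3, 67.3]
```

View pics/side8.png

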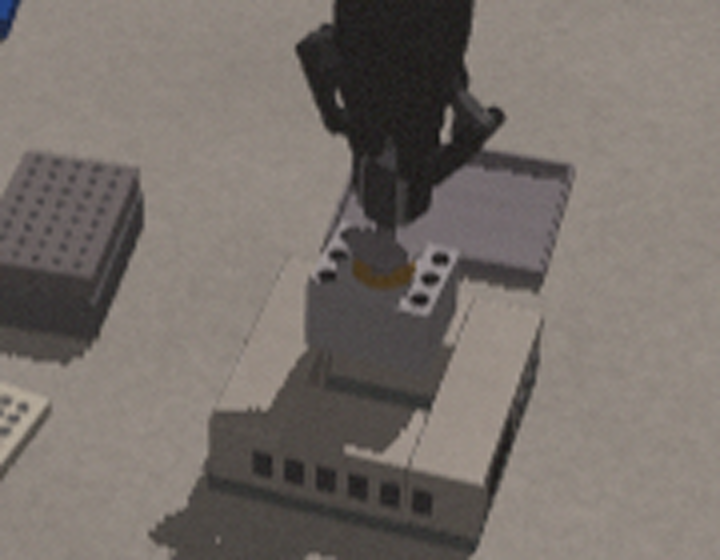

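View pics/scene8.png

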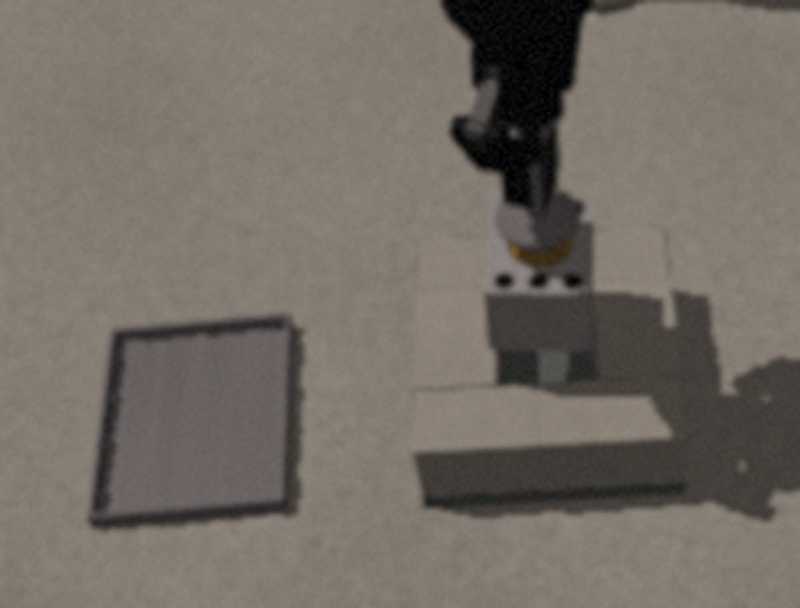

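View pics/w8.png

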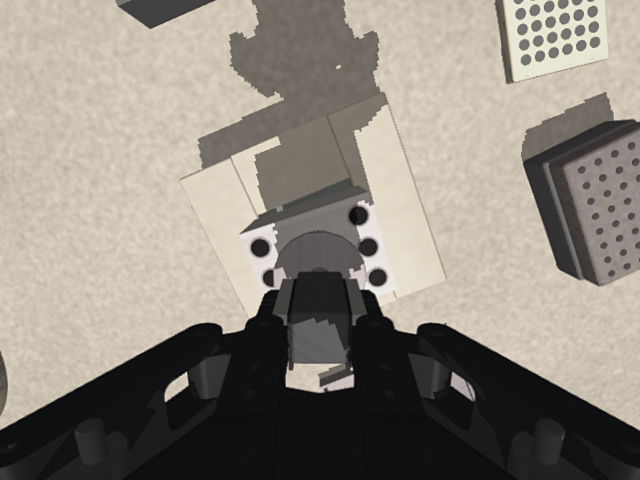

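```bash
python3 - <<'E'
from h import *
for n in ("scene","side"):
    z=np.load(f"pics/{n}8.npz"); c=(z['K'],z['D'],z['t'],z['R'])
    if n=="scene": q=np.array([(112,330),(290,318),(298,510),(92,524)])/3.2+[110,100]
    else: q=np.array([(480,150),(575,168),(545,290)])/4+[270,150]
    P=onz(c,q,14); print(n,P.round(1), P.mean(0) if n=="scene" else 0)
    for i in range(len(P)-1): d=P[i+1]-P[i]; print(np.linalg.norm(d),np.degrees(np.arctan2(d[1],d[0])))
z=np.load("pics/w1.npz"); c=(z['K'],z['D'],z['t'],z['R'])
print(onz(c,[[268,372],[399,361]],14))
E
```

```text
scene [[ 452.  -305.1   14. ]
 [ 448.3 -186.8   14. ]
 [ 600.1 -168.8   14. ]
 [ 604.3 -293.3   14. ]] [ 526.16179579 -238.48682337   14.        ]
118.34540692946972 91.7885747882061
152.85056313652575 6.750540517682488
124.60692157655937 -88.06063747636934
side [[ 513.6 -299.5   14. ]
 [ 445.4 -302.4   14. ]
 [ 434.  -170.    14. ]] 0
68.26022526760289 -177.60241410859246
132.88023089779793 94.90076857681095
[[ 442.58802593 -183.90465179   14.        ]
 [ 588.80976264 -170.11063168   14.        ]]
```

```bash
python3 st.py 521 -239 205 -.37
```

```text
clock 16.483
eef_pos [506.583 -20.215 205.036]
tcp_rot [-3.141e+00 -2.000e-03 -3.700e-01]
contact_force [ 0.663 -0.68  -6.679]
wrist_torque [-0.025 -0.044  0.025]
opening 0.22
(array([9.250e-02, 1.988e-01, 1.000e-04]), array([-0.0007, -0.0017,  0.0001]))
```

Request:
{"method": "send_rows", "body": {
  "plan": [
    [[0.003,0.006,0.0],[0,0,0],-1],
    [[0.009,0.018,0.0],[0,0,0],-1],
    [[0.016,0.034,0],[0,0,0],-1],
    [[0.024,0.052,0],[0,0,0],-1],
    [[0.032,0.07,0],[0,0,0],-1]
  ]
}}

```text
clock: 16.9
eef_pos: [511.0, -98.1, 204.9]
tcp_rot: [-3.141, -0.001, -0.369]
contact_force: [0.3, 0.3, -5.9]
opening: 0.226
```

Request:
{"method": "send_rows", "body": {
  "plan": [
    [[0.009,0.02,0.0],[0,0,0],-1],
    [[0.017,0.038,0.0],[0,0,0],-1],
    [[0.026,0.056,0],[0,0,0],-1],
    [[0.034,0.073,0],[0,0,0],-1],
    [[0.041,0.088,0],[0,0,0],-1]
  ]
}}

```text
clock: 17.32
eef_pos: [517.4, -196.7, 204.7]
tcp_rot: [-3.141, -0.001, -0.369]
contact_force: [-0.0, -0.1, -6.1]
opening: 0.221
```

```bash
python3 st.py 521 -239 205 -.37
```

```text
clock 17.317
eef_pos [ 517.377 -196.737  204.71 ]
tcp_rot [-3.141e+00 -1.000e-03 -3.690e-01]
contact_force [-0.033 -0.05  -6.13 ]
wrist_torque [ 0.015 -0.053  0.013]
opening 0.221
(array([ 0.0186,  0.0381, -0.0003]), array([-0.0002, -0.0014,  0.0005]))
```

Request:
{"method": "send_rows", "body": {
  "plan": [
    [[0.006,0.013,0.0],[0,0,0],-1],
    [[0.012,0.024,0.0],[0,0,0],-1],
    [[0.016,0.032,0],[0,0,0],-1],
    [[0.018,0.037,0],[0,0,0],-1],
    [[0.0186,0.038,0],[0,0,0],-1]
  ]
}}

```text
clock: 17.73
eef_pos: [520.9, -239.6, 204.6]
tcp_rot: [-3.141, -0.001, -0.37]
contact_force: [-0.3, 0.1, -5.6]
opening: 0.221
```

```bash
python3 st.py 521 -239 150 -.37; python3 - <<'E'
from h import *
snap("w9")
for n in ("side","scene"):
    im=viewer.grab_frame(n); f=im[120:260,300:480] if n=="side" else im[120:280,80:260]; cv2.imwrite(f"pics/{n}9.png",cv2.resize(f,None,fx=3.7,fy=3.7,interpolation=cv2.INTER_CUBIC)[:,:,::-1])
E
```

```text
clock 17.733
eef_pos [ 520.949 -239.631  204.573]
tcp_rot [-3.141e+00 -1.000e-03 -3.700e-01]
contact_force [-0.349  0.13  -5.621]
wrist_torque [-0.033  0.009  0.075]
opening 0.221
(array([-0.0002, -0.0006,  0.0546]), array([-0.0001, -0.0012, -0.0001]))
```

View pics/side9.png

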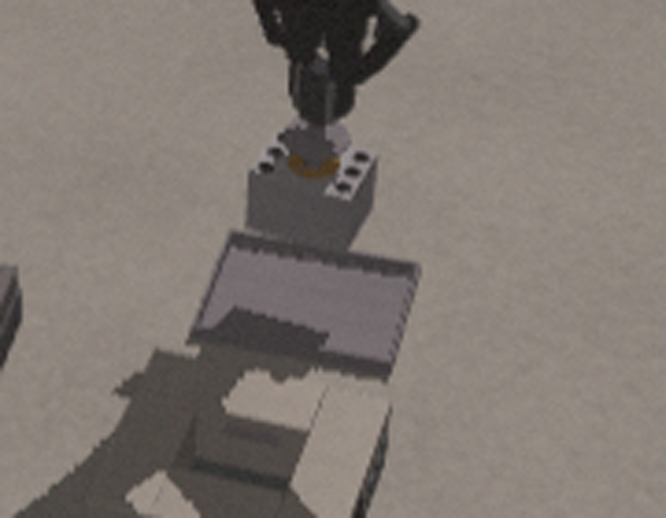

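View pics/scene9.png

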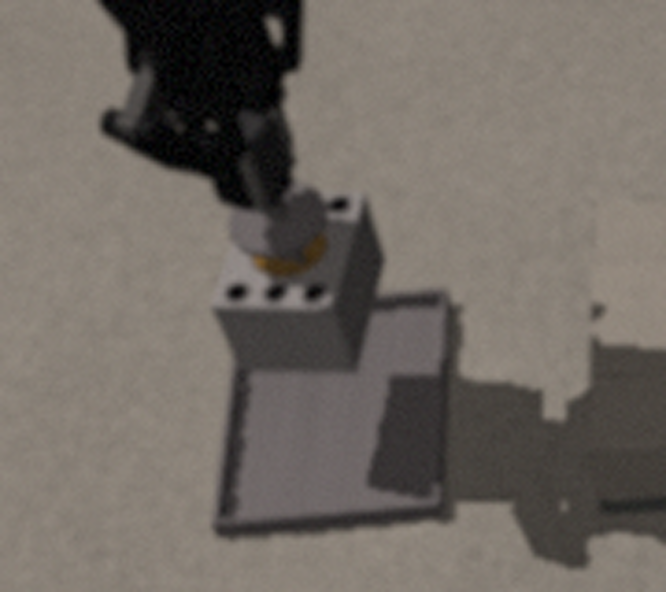

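View pics/w9.png

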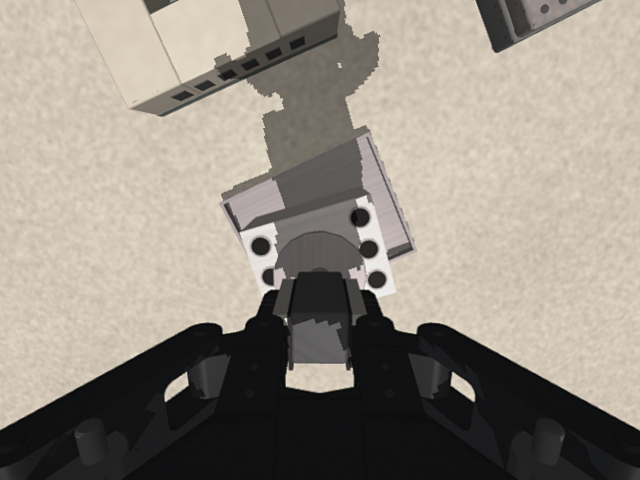

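```bash
python3 - <<'E'
from h import *
z=np.load("pics/w9.npz"); c=(z['K'],z['D'],z['t'],z['R'])
P=onz(c,[[221,201],[369,129],[414,248]],14); print(P)
print("dirs",[(np.linalg.norm(d),np.arctan2(d[1],d[0])) for d in (P[1]-P[0],P[1]-P[2])])
u=(P[1]-P[0]); u/=np.linalg.norm(u); v=np.array([u[1],-u[0],0]); print("centre",(P[0]+P[1])/2+60*v, P[1]-75*u+60*v,P[0]+75*u+60*v)
E
```

```text
[[ 443.51245505 -190.50981604   14.        ]
 [ 591.1528045  -179.9672158    14.        ]
 [ 595.83218577 -297.94859489   14.        ]]
dirs [(np.float64(148.01628019983872), np.float64(0.07128631152660637)), (np.float64(118.07413950489585), np.float64(1.610437581643675))]
centre [ 521.6061868  -245.08612833   14.        ] [ 520.61684602 -245.15677449   14.        ] [ 522.59552758 -245.01548216   14.        ]
```

The tray's centre is at about (521,-243), and the block hangs upright over it. Lowering.

Request:
{"method": "send_rows", "body": {
  "plan": [
    [[0.001,0.003,0.006],[0,-0.001,0],-1],
    [[0.001,0.003,0.018],[0,-0.001,0],-1],
    [[0.001,0.003,0.03],[0,-0.001,0],-1],
    [[0.001,0.003,0.042],[0,-0.001,0],-1],
    [[0.001,0.003,0.05],[0,-0.001,0],-1]
  ]
}}

```text
clock: 18.3
eef_pos: [519.8, -240.8, 152.2]
tcp_rot: [-3.141, 0.003, -0.369]
contact_force: [-0.2, 0.1, -6.9]
opening: 0.223
```

Request:
{"method": "send_rows", "body": {
  "plan": [
    [[0,0,0.008],[0,0,0],-1],
    [[0,0,0.014],[0,0,0],-1],
    [[0,0,0.019],[0,0,0],-1],
    [[0,0,0.023],[0,0,0],-1],
    [[0,0,0.025],[0,0,0],-1]
  ]
}}

```text
clock: 18.72
eef_pos: [519.7, -240.8, 126.7]
tcp_rot: [-3.141, 0.003, -0.369]
contact_force: [-0.2, 0.4, -5.5]
opening: 0.223
```

```bash
python3 st.py 521 -243 120 -.37; python3 - <<'E'
from h import *
for n in ("side","scene"):
    im=viewer.grab_frame(n); f=im[120:260,300:480] if n=="side" else im[120:280,80:260]; cv2.imwrite(f"pics/{n}10.png",cv2.resize(f,None,fx=3.7,fy=3.7,interpolation=cv2.INTER_CUBIC)[:,:,::-1])
E
```

```text
clock 18.717
eef_pos [ 519.73  -240.78   126.669]
tcp_rot [-3.141e+00  3.000e-03 -3.690e-01]
contact_force [-0.242  0.427 -5.481]
wrist_torque [-0.013 -0.001 -0.029]
opening 0.223
(array([0.002 , 0.0016, 0.0067]), array([-0.0007,  0.003 ,  0.0009]))
```

View pics/side10.png

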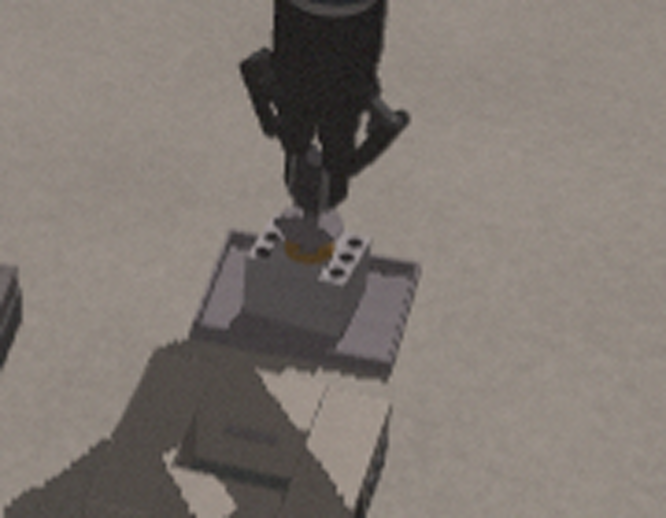

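View pics/scene10.png

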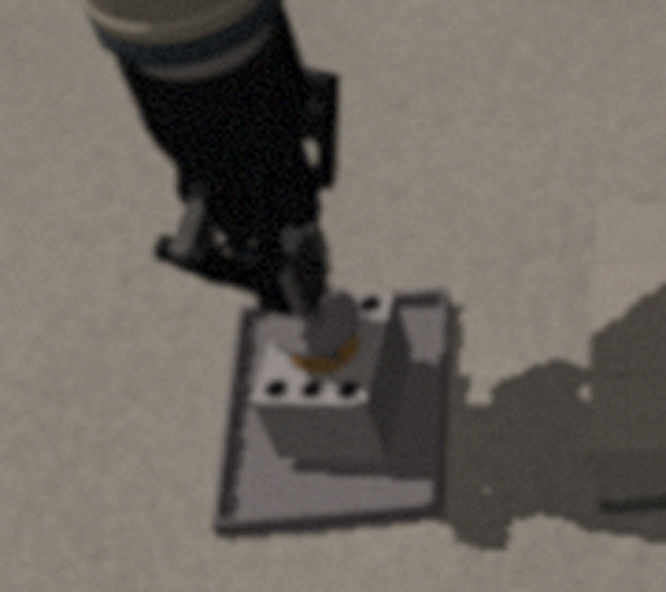

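The block is well inside the rim, a few mm above the floor. I'll descend slowly.

Request:
{"method": "send_rows", "body": {
  "plan": [
    [[0.0005,0.0005,0.0012],[0,0.001,0],-1],
    [[0.001,0.001,0.0024],[0,0.002,0],-1],
    [[0.001,0.001,0.0036],[0,0.003,0],-1],
    [[0.001,0.001,0.0048],[0,0.003,0],-1],
    [[0.001,0.001,0.006],[0,0.003,0],-1]
  ]
}}

```text
clock: 19.23
eef_pos: [520.3, -242.1, 121.0]
tcp_rot: [-3.141, -0.0, -0.369]
contact_force: [0.4, 0.8, -5.9]
opening: 0.222
```

Request:
{"method": "send_rows", "body": {
  "plan": [
    [[0,0,0.0005],[0,0,0],-1],
    [[0,0,0.001],[0,0,0],-1],
    [[0,0,0.0015],[0,0,0],-1],
    [[0,0,0.002],[0,0,0],-1],
    [[0,0,0.002],[0,0,0],-1]
  ]
}}

```text
clock: 19.65
eef_pos: [520.3, -242.1, 119.0]
tcp_rot: [-3.141, -0.0, -0.369]
contact_force: [0.1, 0.5, -6.4]
opening: 0.219
```

```bash
python3 st.py 521 -243 117 -.37
```

```text
clock 19.65
eef_pos [ 520.319 -242.091  118.972]
tcp_rot [-3.141 -0.    -0.369]
contact_force [ 0.088  0.497 -6.36 ]
wrist_torque [-0.027 -0.008 -0.003]
opening 0.219
(array([0.001 , 0.0006, 0.002 ]), array([-0.0007, -0.0002,  0.0008]))
```

Request:
{"method": "send_rows", "body": {
  "plan": [
    [[0,0,0.0005],[0,0,0],-1],
    [[0,0,0.001],[0,0,0],-1],
    [[0,0,0.0015],[0,0,0],-1],
    [[0,0,0.002],[0,0,0],-1],
    [[0,0,0.002],[0,0,0],-1]
  ]
}}

```text
clock: 20.07
eef_pos: [520.6, -242.3, 117.3]
tcp_rot: [-3.141, -0.001, -0.369]
contact_force: [0.0, -0.7, -1.4]
opening: 0.225
```

```bash
python3 st.py 521 -243 117 -.37
```

```text
clock 20.067
eef_pos [ 520.628 -242.254  117.309]
tcp_rot [-3.141e+00 -1.000e-03 -3.690e-01]
contact_force [ 0.015 -0.731 -1.391]
wrist_torque [0.07  0.061 0.027]
opening 0.225
(array([0.0006, 0.0006, 0.0003]), array([-0.0007, -0.001 ,  0.0008]))
```

The block is standing; only the rod's weight remains on the wrist. I'll lower through the thread play and then release.

Request:
{"method": "send_rows", "body": {
  "plan": [
    [[0,0,0.0003],[0,0,0],-1],
    [[0,0,0.0006],[0,0,0],-1],
    [[0,0,0.0009],[0,0,0],-1],
    [[0,0,0.0012],[0,0,0],-1],
    [[0,0,0.0012],[0,0,0],-1]
  ]
}}

```text
clock: 20.48
eef_pos: [520.9, -242.4, 116.2]
tcp_rot: [-3.141, -0.002, -0.369]
contact_force: [0.6, 0.3, -0.9]
opening: 0.222
```

```bash
python3 st.py 521 -243 116 -.37
```

```text
clock 20.483
eef_pos [ 520.859 -242.355  116.213]
tcp_rot [-3.141e+00 -2.000e-03 -3.690e-01]
contact_force [ 0.632  0.332 -0.948]
wrist_torque [-0.001 -0.073  0.027]
opening 0.222
(array([0.0004, 0.0006, 0.0002]), array([-0.0007, -0.0016,  0.0008]))
```

Request:
{"method": "send_rows", "body": {
  "plan": [
    [[0,0,0],[0,0,0],-0.5],
    [[0,0,0],[0,0,0],-0.4],
    [[0,0,0],[0,0,0],-0.2],
    [[0,0,0],[0,0,0],0.1],
    [[0,0,0],[0,0,0],0.1]
  ]
}}

```text
clock: 20.9
eef_pos: [520.9, -242.4, 116.3]
tcp_rot: [-3.141, -0.002, -0.369]
contact_force: [0.3, -0.1, -1.0]
opening: 0.548
```

Request:
{"method": "send_rows", "body": {
  "plan": [
    [[0,0,0],[0,0,0],0.3],
    [[0,0,0],[0,0,0],0.3],
    [[0,0,-0.005],[0,0,0],0.3],
    [[0,0,-0.015],[0,0,0],0.3],
    [[0,0,-0.025],[0,0,0],0.3]
  ]
}}

```text
clock: 21.32
eef_pos: [520.7, -242.3, 142.0]
tcp_rot: [-3.141, -0.001, -0.369]
contact_force: [-0.5, 0.3, 0.5]
opening: 0.644
```

```bash
python3 st.py; python3 - <<'E'
from h import *
snap("w11")
for n in ("side","scene"):
    im=viewer.grab_frame(n); f=im[120:260,300:480] if n=="side" else im[120:280,80:260]; cv2.imwrite(f"pics/{n}11.png",cv2.resize(f,None,fx=3.7,fy=3.7,interpolation=cv2.INTER_CUBIC)[:,:,::-1])
E
```

```text
clock 21.317
eef_pos [ 520.747 -242.333  142.03 ]
tcp_rot [-3.141e+00 -1.000e-03 -3.690e-01]
contact_force [-0.452  0.32   0.493]
wrist_torque [-0.021  0.014  0.063]
opening 0.644
```

View pics/w11.png

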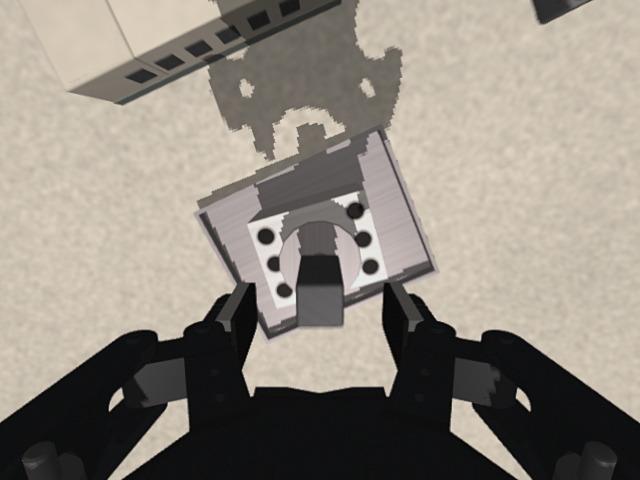

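View pics/scene11.png

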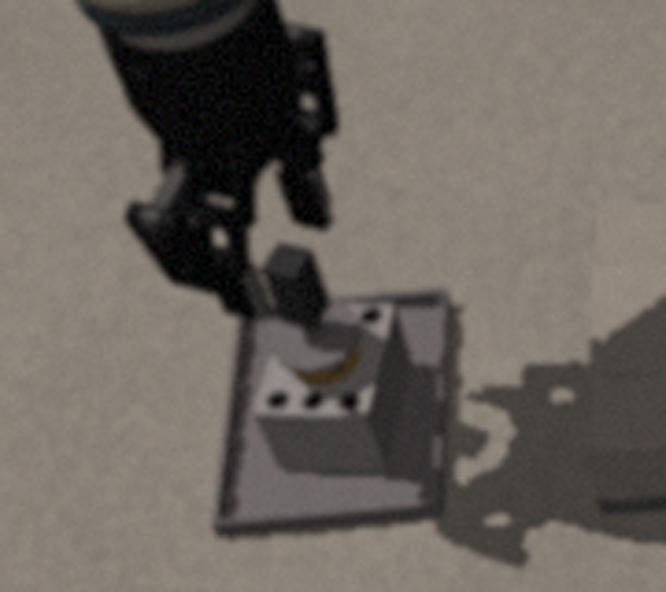

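The block stands flat inside the tray with the rod upright in it, the grip's top being at (320,305) in the wrist view. The jaws are open and clear on both sides. I'll retreat upward and check once more.

Request:
{"method": "send_rows", "body": {
  "plan": [
    [[0,0,-0.015],[0,0,0],0.3],
    [[0,0,-0.04],[0,0,0],0.3],
    [[0,0,-0.065],[0,0,0],0.3],
    [[0,0,-0.085],[0,0,0],0.3],
    [[0,0,-0.095],[0,0,0],0.3]
  ]
}}

```text
clock: 21.88
eef_pos: [522.2, -243.1, 240.4]
tcp_rot: [-3.141, -0.008, -0.369]
contact_force: [0.2, 0.4, -0.2]
opening: 0.649
```

Request:
{"method": "send_rows", "body": {
  "plan": [
    [[0,0,-0.005],[0,0,0],0.3],
    [[0,0,-0.005],[0,0,0],0.3],
    [[0,0,-0.005],[0,0,0],0.3],
    [[0,0,-0.005],[0,0,0],0.3],
    [[0,0,-0.005],[0,0,0],0.3]
  ]
}}

```text
clock: 22.3
eef_pos: [521.6, -242.8, 244.1]
tcp_rot: [-3.141, -0.006, -0.369]
contact_force: [0.5, 0.0, -0.2]
opening: 0.652
```

```bash
python3 st.py; python3 - <<'E'
from h import *
im,c=snap("w12")
im=viewer.grab_frame("scene"); c=cam("scene"); f=im[120:280,80:260]; cv2.imwrite("pics/scene12.png",cv2.resize(f,None,fx=3.7,fy=3.7,interpolation=cv2.INTER_CUBIC)[:,:,::-1])
E
```

```text
clock 22.3
eef_pos [ 521.572 -242.801  244.074]
tcp_rot [-3.141 -0.006 -0.369]
contact_force [ 0.469  0.041 -0.161]
wrist_torque [-0.021 -0.018  0.053]
opening 0.652
```

View pics/w12.png

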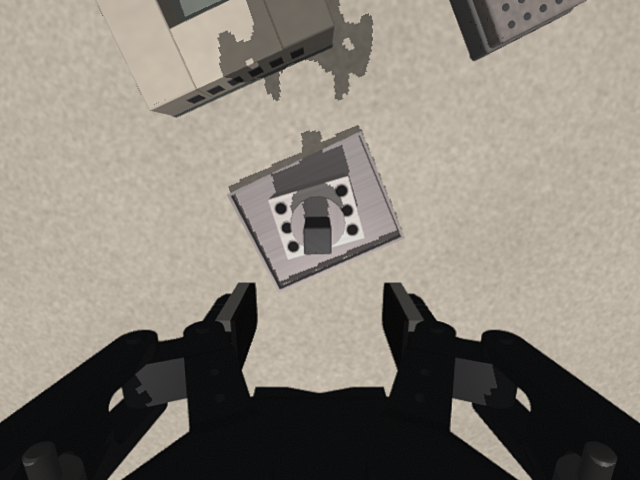

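View pics/scene12.png

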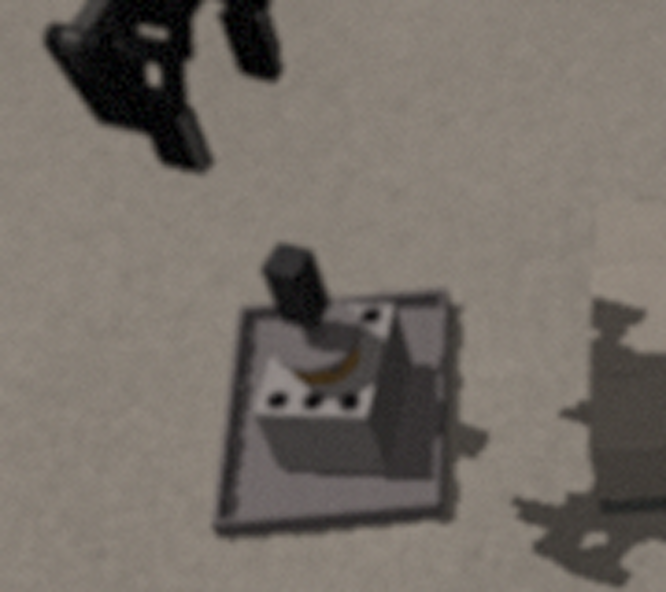

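The wrist view shows the block centred in the tray with the rod standing in it, and the gripper is 100 mm clear. Handing in.

```bash
python3 -c "
from rig import job
print(job.sign_off())"
```

```text
the job is handed in; nothing more can be done
None
```

The block now stands in the steel tray with the rod still threaded in it, and I handed the job in at 22.3 s. The hand-in reports no verdict.

- **Threading:** I took the dark rod from the rack, not the blue look-alike. The lugs dropped into the slot at about 0.83 rad. I turned the rod clockwise 1.2 rad to the stop while letting it down about 4 mm. Wrist force stayed below about 5 N in each reading I took.
- **Lift:** The block came straight up at about 11 N, clear of the well.
- **Placing:** I set the block down slowly until the wrist carried only the rod's weight. Then I lowered the rod about 1 mm through the thread play and opened the jaws.
- **Last checks:** The wrist and scene pictures show the block near the tray's middle and looking flat, with the rod upright. The gripper was about 100 mm above the rod with about zero wrist force.
- **Disagreements:** The fixed cameras read 4–6 mm off the wrist camera, so I used the wrist measurements for the fit. Estimates of the tray's centre differed by about 8 mm in y, well inside the margin.
- **Not checked:** I did not measure the block's tilt or the final lug depth. The depth is judged from the tool height: lugs about 10.5 mm below the mouth at the stop, and lowered close to that depth again before release.

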